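# Roll a capacitor can into the vee cradle and clamp it

## Task

Push the blue capacitor can so that it rolls up the ramp, without lifting it, under the guard and over the lip into the vee cradle, then take the fingers away and let it settle by itself. Then turn the red tee bar on the bridge to bring the rubber pad down firmly on the can, turning as far as it will go or nearly so; its thread is left-handed, so it tightens anticlockwise seen from above and loosens clockwise. Leave the spool, screwdriver, grey can and yellow bin where they are.

Things in the scene. Friction and masses are not known exactly. Their poses are not given: they have to be found in the camera images.
- can_center (a point): Middle of the blue capacitor can, on its axis: 50 mm diameter, 105 mm long, about 0.3 kg; aluminium rims, white stripe, two brass studs (8 mm) on one end. Its y axis is the can's axis; x and z turn as it rolls. It starts lying across the low end of the ramp against a low stop, parallel to the vee, 91 to 94 mm before the vee line, up to 12 mm off centre along y. Push low, at half its height or less: higher up it wedges.
- vee (a point): Where the can's middle is when seated in the vee, 55.9 mm above the table. Axes are those of the whole fixed station (green base 185 x 200 mm): x horizontal in the rolling direction, away from the robot; y along the vee; z up. The vee is 90 degrees, 110 mm long in y, its bottom line 20.5 mm above the table; the far flank rises to 48.5 mm at x = +28 mm and stops the can.
- lip (a point): Middle of the near lip of the vee, where the ramp ends: 19.5 mm before the vee's middle (vee x = -19.5 mm), 40 mm above the table. Axes as of the vee. Once the can's axis is past the lip it drops in by itself (9 mm): push its middle to about 5 mm past this lip.
- ramp_end (a point): Middle of the low end of the ramp's top face: vee x = -112 mm, 31.9 mm above the table. Axes as of the vee. The flat aluminium ramp, 125 mm wide in y, rises 5 degrees from here to the lip. A stop strip 6 mm high and 6 mm thick stands on it at this end; the can rests against it and bulges about 5 mm out past this end; let go on the ramp, it rolls back towards here.
- guard_edge (a point): Middle of the guard's lower front edge: vee x = -62 mm, 105 mm above the table; axes as of the vee. The clear guard (190 mm wide, 6 mm thick, red front strip 10 mm high) reaches from here to the bridge and covers ramp and lip; the can passes 15 mm under it. Fingers must reach some 25 mm in under it to push the can over the lip, so the tool must lean 30 to 45 degrees, fingers forward and down.
- tee_bar (a point): Middle of the red tee bar over the bridge, 139 mm above the table, above the vee's middle. 80 mm long along its y axis, 12 mm wide (x), 18 mm high, on a steel stem 22 mm in diameter. Below this point: a 34 mm washer at 18 mm, the green bridge bar's top at 24 mm (36 mm wide, on posts with inner faces at y = +-81 mm). It turns about the vertical and does not rise or fall.
- clamp (a joint): Turn of the tee bar, rad, growing anticlockwise from above; stops at 0 (loose, bar along vee y) and 1.4. Starts at 0 to 0.12. Left-hand thread: anticlockwise lowers the pad 12.1 mm per rad; it meets a seated can near 1.08 and then presses by a spring, about 10 N at 1.4. Needs 0.2 to 0.3 N m; stays where left.
- pad: Round black rubber clamp pad, 28 mm in diameter, 9 mm thick, under the bridge above the vee's middle; origin at the centre of its underside, 94 mm above the table when fully raised (4 mm above a can passing the lip).
- can: The blue capacitor can itself; origin and axes as for can_center.
- spool: Bystander: aluminium spool standing on the table to the left of the station, 64 mm in diameter, 52 mm high; origin at its underside.
- driver: Bystander: screwdriver lying on the table to the right of the station, nearer the robot, about 200 mm long; origin at its underside.
- spare: Bystander: spare grey capacitor can standing upright to the left of the station, nearer the robot, 50 mm in diameter, 105 mm high; origin at its underside.
- bin: Bystander: open yellow bin to the right of the station, 80 x 100 x 50 mm; origin at its underside.

How it is judged:
By the outcome, as a careful person would: the job done as asked, in the order asked, and still so for the second after the job is handed in, with the robot touching nothing.
It also fails if it takes over 51 s, if anything falls off the work surface, if the arm or the gripper's body presses on something with over 40 N, if the wrist force passes 120 N, or if a joint passes its speed limit or range.

## Robot

A 6-joint arm with a two-finger parallel gripper is mounted at the origin on the work surface. World frame = base frame: x ahead of the robot, y to its left, z up, the work surface at z = 0. Lengths are in mm, angles in rad, forces in N, time in s.
With the tool pointing down it reaches from about 350 to 975 mm from the base axis. Payload 7.1 kg.
Tool frame: the origin (TCP) lies on the mounting face of the last link; the fingertips stand 182 mm ahead of it and the grasp point (between the pads) lies 163 mm ahead of it; z points along the fingers, x is the direction in which the jaws open and shut, and the axes are right-handed (so a half turn about z gives the same grasp; the last joint's range is limited). The gripper opens to 88 mm and grips with 3 to 60 N. Pads are 20 mm wide; open, the fingers measure 115 mm over their backs; the gripper's body (75 mm by 178 mm) begins 61 mm behind the grasp point.
Start: joints at [1.136, 0.423, 1.63, -0, 1.089, -0.019], TCP at [252.419, 571.744, 404.675] pointing down, gripper open.
Joint ranges: [-3, 3], [-0.9, 2.11], [0.09, 2.58], [-1.31, 4.45], [0.11, 2.69], [-2.54, 2.54]. Speed limits (rad/s): [2.39, 2.39, 3.01, 3.14, 3.14, 3.14].

## Interface

Orientations are given as a unit quaternion [w, x, y, z].
In Python, from cell import manip, cams, workorder gives the robot as it stands.
- The arm moves only by the shell command python3 -m creep 'ROWS' [FORCE]. ROWS is JSON, a list of rows, each a list of 5 numbers: the opening in per cent of the stroke, from 0 (shut) to 100 (fully open), then the shift along the world's x, y, z in m, then the turn about the world's z in rad. A call has 1 to 8 rows; each row shifts and turns the pose as measured when the row begins; what a row does not reach is not made up. A row lasts 1/10 s, in which the tool goes at most 50 mm and 8.59 degrees, less where a joint would pass 70% of its speed; a pose out of reach is approached as far as the arm can. A call with a gripper value outside its range is refused whole. The fingers move at their own pace and stop on an object; FORCE is the grip in N (left out, the last holds). Time passes only in rows, so rows that do not move let the fingers close. It gives the time, the measured TCP pose, the force and the opening at its end, in the units of the state.
- manip.get_obs(): the state, without advancing time (a new reading comes with each control period).
- cams.read_camera(name): name is "scene" or "top"; returns a dict with "color" (400x640x3 uint8, blue, green, red), "range_z" (400x640 float32, mm along the optical axis (not along the pixel's ray), 0 where there is no reading), "fx", "fy", "cx", "cy" (pixels), "R" (3x3) and "t" (3): a world point X has camera coordinates R X + t. Camera axes: x right, y down, z forward; pixel columns grow to the right and rows downward; lengths in mm; the calibration is good to about 2 mm. A picture is of the moment at which its call begins.
- workorder.close_job(): hands the job in, once; it reports no verdict.
The state is a dict: "clock": time; "joint_pos": joint angles; "qd": joint speeds; "effort": joint torques, N m; "eef_pos": TCP position; "tcp_rot": TCP orientation; "wrist_force": force on the tool from outside, world axes, zero at the start; "ft_torque": the same for the moment, N m; "gripper_width": finger opening in mm.
Only numpy, scipy, OpenCV 4.12 (cv2) and the standard library are available. Lean on these libraries where they do the work, as an engineer would, in place of code of your own. Each camera call takes 0.05 s, during which the arm holds its last target.

## Working session

There is one attempt and no reset: what is moved stays moved. The work goes in short steps, Python scripts to look and compute and a shell command to move; the robot and the scene stay as the last step left them, time stands still between calls to the robot, and variables do not carry over. Pictures are saved under pics/ and viewed, and the job is handed in when it is done.

```bash
ls -la; mkdir -p pics; cat > h.py <<'E'
import numpy as np,cv2
from cell import manip,cams,workorder
def shot(n,f):
    c=cams.read_camera(n); cv2.imwrite('pics/'+f+'.png',c['color']); np.savez('pics/'+f+'.npz',**c); return c
def ray(c,u,v,z):
    R=np.array(c['R']);t=np.array(c['t']);o=-R.T@t
    d=R.T@np.array([(u-c['cx'])/c['fx'],(v-c['cy'])/c['fy'],1]); return o+d*(z-o[2])/d[2]
def pt(c,u,v):
    r=c['range_z'][int(v),int(u)];R=np.array(c['R']);t=np.array(c['t'])
    return R.T@(np.array([(u-c['cx'])/c['fx'],(v-c['cy'])/c['fy'],1])*r-t)
def proj(c,X):
    p=np.array(c['R'])@np.array(X,float)+np.array(c['t']); return c['fx']*p[0]/p[2]+c['cx'],c['fy']*p[1]/p[2]+c['cy']
E
python3 - <<'E'
from h import *
o=manip.get_obs();print({k:np.round(v,3).tolist() for k,v in o.items()})
for n in('scene','top'):
    c=shot(n,n+'0');print(n,c['fx'],c['cx'],c['cy'],np.round(-np.array(c['R']).T@c['t']),np.round(c['R'],2).tolist())
E
```

```text
total 12
drwxr-xr-x  3 agent agent 4096 Dec  7 14:37 .
drwxr-xr-x 23 root  root  4096 Dec  7 14:37 ..
drwxr-xr-x  2 agent agent 4096 Dec  7 14:37 pics
{'clock': 0.0, 'joint_pos': [1.136, 0.424, 1.631, -0.0, 1.089, -0.019], 'qd': [0.0, 0.0, 0.0, -0.001, -0.0, -0.001], 'effort': [0.001, -54.462, -27.366, 0.064, 0.023, -0.0], 'eef_pos': [252.302, 571.503, 403.896], 'tcp_rot': [0.0, 0.838, 0.546, -0.001], 'wrist_force': [-0.941, -0.189, 0.27], 'ft_torque': [-0.008, 0.022, -0.003], 'gripper_width': 87.996}
scene 366.0362374878304 324.5821056637923 200.38546611003792 [1029.  154.  914.] [[-0.34, 0.94, 0.01], [0.8, 0.29, -0.52], [-0.49, -0.17, -0.86]]
top 364.6127071798487 318.00116256197543 200.8749145526414 [ 364.   -4. 1124.] [[0.02, -1.0, 0.0], [-0.98, -0.02, -0.2], [0.2, 0.0, -0.98]]
```

View pics/scene0.png

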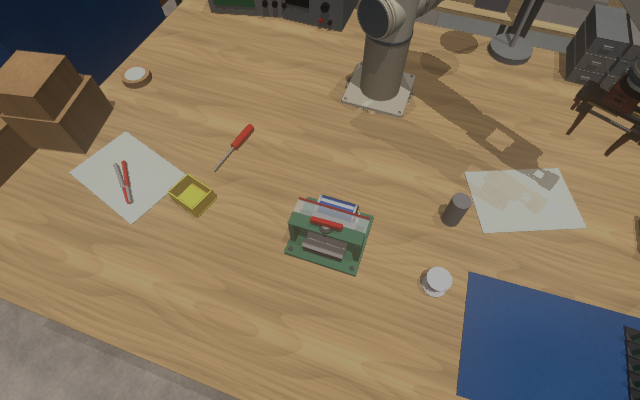

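View pics/top0.png

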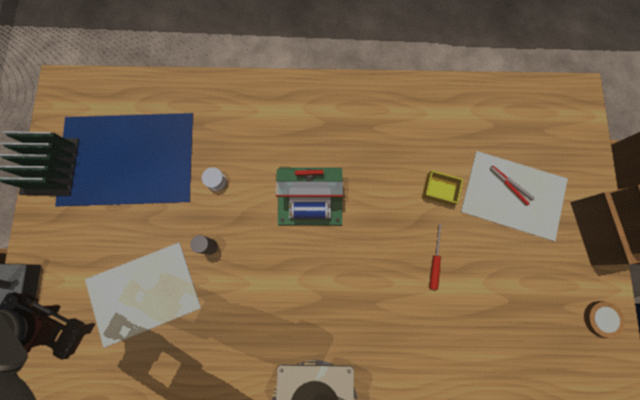

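The top view shows the station (u≈277-343, v≈168-226), the blue can at about (310,210), the guard's red strip at v≈195 and the red tee bar at (309,173). The bin is at (442,187), the screwdriver at (437,258), the spare can at (203,245) and the spool at (214,180).

```bash
python3 - <<'E'
from h import *
def blobs(c,m,box):
    u0,u1,v0,v1=box;k=np.zeros(m.shape,np.uint8);k[v0:v1,u0:u1]=m[v0:v1,u0:u1]
    n,l,s,ce=cv2.connectedComponentsWithStats(k)
    return [(s[i][4],s[i][:4].tolist(),ce[i].round(2).tolist(),cv2.minAreaRect(np.argwhere(l==i)[:,::-1].astype(np.float32))) for i in range(1,n) if s[i][4]>15]
for n,box in(('top',(270,350,160,232)),('scene',(280,380,190,275))):
    c=dict(np.load(f'pics/{n}0.npz'));hsv=cv2.cvtColor(c['color'],cv2.COLOR_BGR2HSV);H,S,V=hsv.transpose(2,0,1)
    red=((H<8)|(H>172))&(S>130)&(V>60); blue=(H>105)&(H<130)&(S>100); green=(H>45)&(H<85)&(S>60)
    for nm,m in(('red',red),('blue',blue),('green',green)):
        for b in blobs(c,m,box): print(n,nm,b)
    u0,u1,v0,v1=box
    cv2.imwrite(f'pics/{n}0z.png',cv2.resize(c['color'][v0:v1,u0:u1],None,fx=7,fy=7,interpolation=cv2.INTER_CUBIC))
E
```

```text
top red (np.int32(134), [295, 170, 28, 6], [308.89, 172.07], ((308.525146484375, 172.10311889648438), (4.9124040603637695, 27.101484298706055), 87.61405944824219))
top red (np.int32(129), [276, 195, 67, 2], [309.69, 195.48], ((309.0, 195.5), (1.0, 66.0), 90.0))
top blue (np.int32(122), [294, 203, 31, 4], [309.0, 204.48], ((309.0, 204.5), (3.0, 30.0), 90.0))
top blue (np.int32(182), [294, 211, 31, 6], [309.16, 213.48], ((309.0, 213.5), (5.0, 30.0), 90.0))
top green (np.int32(290), [277, 168, 32, 13], [288.75, 174.26], ((292.5, 174.0), (12.0, 31.0), 90.0))
top green (np.int32(297), [310, 168, 32, 13], [329.29, 174.44], ((325.5, 174.0), (12.0, 31.0), 90.0))
top green (np.int32(653), [278, 197, 64, 28], [307.86, 214.6], ((309.4999694824219, 210.5), (62.99999237060547, 26.999996185302734), -0.0))
scene red (np.int32(91), [299, 197, 71, 22], [333.07, 207.54], ((333.9255065917969, 207.74972534179688), (73.08204650878906, 1.3785886764526367), 16.606979370117188))
scene red (np.int32(211), [310, 216, 33, 15], [325.96, 222.85], ((325.8963928222656, 222.893798828125), (33.23682403564453, 6.5659
[... 369 characters left out ...]
ne green (np.int32(31), [330, 233, 12, 7], [334.81, 235.19], ((335.7500305175781, 235.25001525878906), (11.700428009033203, 4.427188873291016), 18.434946060180664))
scene green (np.int32(68), [287, 236, 16, 15], [296.26, 243.21], ((294.5, 243.0), (14.0, 15.0), 90.0))
scene green (np.int32(25), [343, 237, 11, 6], [348.08, 238.92], ((348.0, 239.5), (10.0, 5.0), 0.0))
scene green (np.int32(32), [285, 249, 13, 7], [290.91, 252.0], ((290.85150146484375, 251.9851531982422), (12.238958358764648, 5.174193382263184), 5.710593223571777))
scene green (np.int32(42), [325, 259, 12, 9], [330.21, 262.81], ((329.7069091796875, 262.9827575683594), (10.956025123596191, 7.613509178161621), 21.801406860351562))
```

```bash
python3 -m creep --help 2>&1 | head -20
```

```text
invalid input: not JSON, or not a number
```

View pics/top0z.png

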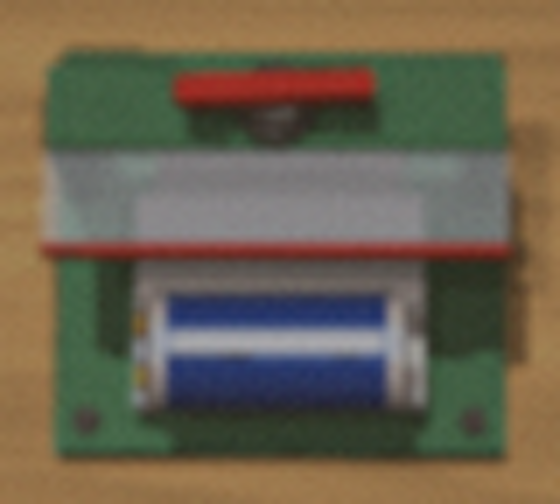

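View pics/scene0z.png

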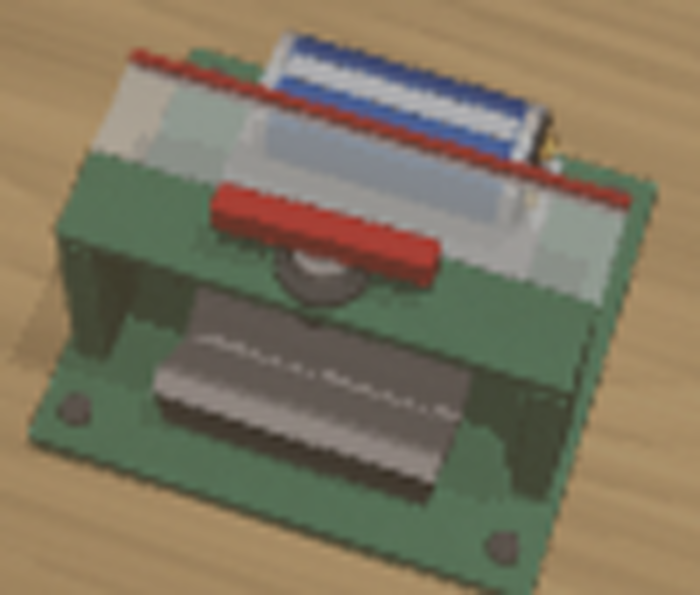

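```bash
python3 - <<'E'
from h import *
T=dict(np.load('pics/top0.npz'));S=dict(np.load('pics/scene0.npz'))
f=lambda a:np.round(a,1)
print('tee top',f(ray(T,308.9,172.07,141)),'scene',f(ray(S,325.96,222.85,139)))
# guard strip (z ~105..115): fit lines
for n,c,box in(('top',T,(270,350,190,199)),('scene',S,(295,375,195,222))):
    hsv=cv2.cvtColor(c['color'],cv2.COLOR_BGR2HSV);H,Sa,V=hsv.transpose(2,0,1)
    g=c['color'].astype(float);red=np.clip(g[...,2]-g[...,:2].max(2),0,None)
    u0,u1,v0,v1=box;P=[]
    for u in range(u0,u1):
        col=red[v0:v1,u]*1
        if n=='scene':  # only near line
            e=197+(u-299)*21/71; m=abs(np.arange(v0,v1)-e)<5; col=col*m
        col=np.where(col>15,col,0)
        if col.sum()>40:P.append((u,(col*np.arange(v0,v1)).sum()/col.sum()))
    P=np.array(P);k=np.polyfit(P[:,0],P[:,1],1);
    ends=[(P[0,0]-.5,np.polyval(k,P[0,0]-.5)),(P[-1,0]+.5,np.polyval(k,P[-1,0]+.5))]
    X=[ray(c,u,v,110) for u,v in ends];d=X[0]-X[1];
    print(n,k,ends,[f(x) for x in X],'len',np.linalg.norm(d),'mid',f((X[0]+X[1])/2),'yaw',np.arctan2(-d[0],d[1]) if d[1]>0 else np.arctan2(d[0],-d[1]))
for (u,v) in((309,204.5),(309,208),(309,213)):print('can',f(pt(T,u,v)))
# can depth cloud
R,t=T['R'],T['t'];uu,vv=np.meshgrid(np.arange(285,335),np.arange(198,218));r=T['range_z'][198:218,285:335]
p=np.stack([(uu-T['cx'])/T['fx']*r,(vv-T['cy'])/T['fy']*r,r],-1)@R.reshape(3,3)-t@R
m=p[...,2]>72;print('top-of-can pts',f(p[m].mean(0)),p[m].min(0),p[m].max(0))
for v in range(196,222):print(v,f(pt(T,309,v)))
E
```

```text
tee top [644.3  23.8 141. ] scene [644.   27.1 139. ]
top [-6.23950526e-04  1.95199231e+02] [(np.float64(269.5), np.float64(195.031075876)), (np.float64(349.5), np.float64(194.98115983395016))] [array([583.6, 135.4, 110. ]), array([587.3, -92.2, 110. ])] len 227.6489842843661 mid [585.5  21.6 110. ] yaw 0.016223041749839833
scene [  0.29345267 109.58130893] [(np.float64(294.5), np.float64(196.0031191023506)), (np.float64(374.5), np.float64(219.47933239311675))] [array([583.6, -80.1, 110. ]), array([579.6, 133. , 110. ])] len 213.14358536731444 mid [581.6  26.4 110. ] yaw 0.01862240720468978
can [564.1  23.4  77.7]
can [552.   22.9  87.2]
can [538.5  22.8  80.7]
top-of-can pts [549.1  22.1  92.8] [364.38218278 -29.61562282  72.1876162 ] [ 572.97879898   75.88214049 1123.8495228 ]
196 [583.3  23.1 106.5]
197 [594.5  24.8  40.1]
198 [592.4  24.9  35. ]
199 [589.1  24.8  36.1]
200 [585.6  24.7  38. ]
201 [577.6  24.   62.3]
202 [572.4  23.6  73.2]
203 [568.   23.4  80.4]
204 [565.5  23.4  78. ]
205 [561.4  23.2  84.2]
206 [558.   23.   86.5]
207 [555.5  23.   84.3]
208 [552.   22.9  87.2]
209 [550.   23.   82.1]
210 [546.8  22.9  83.5]
211 [543.9  22.8  83.3]
212 [541.7  22.9  79. ]
213 [538.5  22.8  80.7]
214 [535.6  22.7  80.1]
215 [533.8  22.8  73.4]
216 [530.7  22.8  74. ]
217 [529.5  23.   63. ]
218 [533.7  24.1  16.2]
219 [531.2  24.2  11.7]
220 [528.1  24.1  11.7]
221 [524.8  24.   13.5]
```

```bash
python3 -m creep '[[60,0.019,-0.045,0.002,0.036],[60,0.019,-0.045,0.002,0.036],[60,0.019,-0.045,0.002,0.036],[60,0.019,-0.045,0.002,0.036],[60,0.019,-0.045,0.002,0.036],[60,0.019,-0.045,0.002,0.036],[60,0.019,-0.045,0.002,0.036],[60,0.019,-0.045,0.002,0.036]]' 20; cat > st.py <<'E'
from h import *
from scipy.spatial.transform import Rotation as Ro
o=manip.get_obs();w,x,y,z=o['tcp_rot'];M=Ro.from_quat([x,y,z,w]).as_matrix()
p=np.array(o['eef_pos']);print('t',round(o['clock'],2),'j',np.round(o['joint_pos'],3),'p',np.round(p,1),'tip',np.round(p+182*M[:,2],1),'z',np.round(M[:,2],3),'x',np.round(M[:,0],3),'F',np.round(o['wrist_force'],1),'lean',round(float(np.degrees(np.arccos(-M[2,2]))),1),'gw',round(o['gripper_width'],1))
E
python3 st.py
```

```text
clock: 0.9
eef_pos: [403.1, 205.3, 417.5]
tcp_rot: [0.0, 0.744, 0.669, -0.001]
wrist_force: [0.7, 0.4, -0.5]
gripper_width: 52.7
t 0.9 j [ 0.445  0.149  1.984 -0.002  1.011 -1.018] p [403.1 205.3 417.5] tip [402.8 204.8 235.5] z [-0.002 -0.002 -1.   ] x [ 0.106  0.994 -0.003] F [ 0.7  0.4 -0.5] lean 0.2 gw 52.7
```

```bash
python3 -m creep '[[60,0.015,-0.045,0.01,0.03],[60,0.015,-0.045,0.01,0.03],[60,0.015,-0.045,0.01,0.03],[60,0.015,-0.045,0.01,0.03],[60,0.0,-0.0,0.05,0.0],[60,0.0,-0.0,0.05,0.0],[60,0.0,-0.0,0.05,0.0],[60,0.0,-0.0,0.05,0.0]]' 20;python3 st.py
```

```text
clock: 1.7
eef_pos: [461.9, 11.0, 655.3]
tcp_rot: [-0.005, 0.704, 0.71, -0.008]
wrist_force: [1.3, -0.2, -1.0]
gripper_width: 52.9
t 1.7 j [-1.000e-03 -3.200e-02  1.634e+00 -5.000e-03  1.559e+00 -1.580e+00] p [461.9  11.  655.3] tip [458.5  10.2 473.3] z [-0.019 -0.005 -1.   ] x [-0.008  1.    -0.004] F [ 1.3 -0.2 -1. ] lean 1.1 gw 52.9
```

```bash
python3 -m creep '[[60,0,0,0.05,0],[60,0,0,0.05,0],[60,0,0,0.05,0],[60,0,0,0.05,0]]' 20;python3 st.py;python3 -m creep '[[60,0,0,0.05,0],[60,0,0,0.05,0],[60,0,0,0.05,0],[60,0,0,0.05,0]]' 20;python3 st.py
```

```text
clock: 2.1
eef_pos: [459.4, 10.6, 855.4]
tcp_rot: [-0.005, 0.704, 0.71, -0.008]
wrist_force: [0.3, 0.1, -0.3]
gripper_width: 52.9
t 2.1 j [-0.002 -0.031  1.221 -0.005  1.97  -1.582] p [459.4  10.6 855.4] tip [455.9   9.7 673.5] z [-0.019 -0.005 -1.   ] x [-0.007  1.    -0.004] F [ 0.3  0.1 -0.3] lean 1.1 gw 52.9
clock: 2.5
eef_pos: [456.3, 10.6, 1055.4]
tcp_rot: [-0.005, 0.705, 0.71, -0.008]
wrist_force: [0.7, 0.7, 0.7]
gripper_width: 52.8
t 2.5 j [-2.000e-03  1.440e-01  5.770e-01 -7.000e-03  2.440e+00 -1.585e+00] p [ 456.3   10.6 1055.4] tip [452.9   9.7 873.5] z [-0.019 -0.005 -1.   ] x [-0.007  1.    -0.004] F [0.7 0.7 0.7] lean 1.1 gw 52.8
```

```bash
python3 -m creep '[[60,0,0,0.05,0]]';python3 st.py;python3 -m creep '[[60,0,0,0.05,0],[60,0,0,0.05,0]]';python3 st.py;python3 -m creep '[[60,0,0,0.05,0],[60,0,0,0.05,0]]';python3 st.py
```

```text
clock: 2.6
eef_pos: [455.6, 10.6, 1094.8]
tcp_rot: [-0.004, 0.704, 0.71, -0.007]
wrist_force: [2.3, 0.1, 1.6]
gripper_width: 52.8
t 2.6 j [-2.000e-03  2.230e-01  3.630e-01 -9.000e-03  2.571e+00 -1.587e+00] p [ 455.6   10.6 1094.8] tip [452.7   9.7 912.9] z [-0.016 -0.005 -1.   ] x [-0.007  1.    -0.004] F [2.3 0.1 1.6] lean 1.0 gw 52.8
clock: 2.8
eef_pos: [449.8, 10.4, 1132.1]
tcp_rot: [0.016, 0.704, 0.71, 0.012]
wrist_force: [-6.0, -0.2, 8.2]
gripper_width: 52.7
t 2.8 j [-2.000e-03  3.250e-01  8.600e-02 -1.200e-02  2.690e+00 -1.591e+00] p [ 449.8   10.4 1132.1] tip [457.2   9.5 950.2] z [ 0.041 -0.005 -0.999] x [-0.007  1.    -0.006] F [-6.  -0.2  8.2] lean 2.4 gw 52.7
clock: 3.0
eef_pos: [417.9, 9.6, 1148.7]
tcp_rot: [0.03, 0.704, 0.709, 0.026]
wrist_force: [-0.9, 0.6, -0.1]
gripper_width: 52.8
t 3.0 j [-0.004  0.286  0.087 -0.012  2.689 -1.593] p [ 417.9    9.6 1148.7] tip [432.3   8.6 967.3] z [ 0.079 -0.005 -0.997] x [-0.007  1.    -0.006] F [-0.9  0.6 -0.1] lean 4.5 gw 52.8
```

```bash
python3 -m creep '[[60,-0.05,0,0.0,0],[60,-0.05,0,0.0,0],[60,-0.05,0,0.0,0]]';python3 st.py
```

```text
clock: 3.3
eef_pos: [272.3, 9.5, 1147.0]
tcp_rot: [0.03, 0.704, 0.709, 0.027]
wrist_force: [-0.6, 0.4, 0.4]
gripper_width: 52.6
t 3.3 j [-0.007 -0.043  0.506 -0.009  2.598 -1.593] p [ 272.3    9.5 1147. ] tip [287.    8.5 965.6] z [ 0.081 -0.005 -0.997] x [-0.007  1.    -0.006] F [-0.6  0.4  0.4] lean 4.6 gw 52.6
```

```bash
python3 -m creep '[[60,0.04,0,-0.03,0],[60,0.04,0,-0.03,0],[60,0.04,0,-0.03,0],[60,0.04,0,-0.03,0],[60,0.04,0,-0.03,0],[60,0.04,0,-0.03,0],[60,0.04,0,-0.03,0],[60,0.04,0,-0.03,0]]';python3 st.py; python3 -m creep '[[60,0.04,0,-0.03,0],[60,0.04,0,-0.03,0],[60,0.04,0,-0.03,0],[60,0.04,0,-0.03,0],[60,0.04,0,-0.03,0],[60,0.04,0,-0.03,0],[60,0.04,0,-0.03,0]]';python3 st.py
```

```text
clock: 4.1
eef_pos: [547.4, 9.7, 929.6]
tcp_rot: [0.059, 0.702, 0.707, 0.055]
wrist_force: [0.4, 0.2, -0.4]
gripper_width: 52.3
t 4.1 j [-0.003  0.128  0.899 -0.005  1.954 -1.583] p [547.4   9.7 929.6] tip [576.5   8.7 749.9] z [ 0.16  -0.005 -0.987] x [-0.007  1.    -0.007] F [ 0.4  0.2 -0.4] lean 9.2 gw 52.3
clock: 4.8
eef_pos: [822.3, 9.5, 733.8]
tcp_rot: [0.071, 0.701, 0.706, 0.067]
wrist_force: [-0.0, 0.3, 0.1]
gripper_width: 52.9
t 4.8 j [-0.002  0.589  0.663 -0.005  1.695 -1.581] p [822.3   9.5 733.8] tip [857.5   8.6 555.2] z [ 0.193 -0.005 -0.981] x [-0.006  1.    -0.007] F [-0.   0.3  0.1] lean 11.1 gw 52.9
```

```bash
python3 -m creep '[[60,0.05,0,0,0],[60,0.05,0,0,0]]';python3 st.py;python3 -m creep '[[60,0.05,0,0,0],[60,0.05,0,0,0]]';python3 st.py
```

```text
clock: 5.0
eef_pos: [900.8, 9.4, 734.1]
tcp_rot: [0.068, 0.702, 0.706, 0.064]
wrist_force: [2.3, 0.7, 1.5]
gripper_width: 52.8
t 5.0 j [-0.002  0.828  0.239 -0.005  1.886 -1.582] p [900.8   9.4 734.1] tip [934.8   8.5 555.3] z [ 0.187 -0.005 -0.982] x [-0.006  1.    -0.006] F [2.3 0.7 1.5] lean 10.8 gw 52.8
clock: 5.2
eef_pos: [942.5, 8.7, 694.6]
tcp_rot: [0.079, 0.7, 0.705, 0.076]
wrist_force: [-0.1, 0.5, -2.0]
gripper_width: 52.4
t 5.2 j [-0.003  0.946  0.096 -0.004  1.879 -1.582] p [942.5   8.7 694.6] tip [982.2   7.8 516.9] z [ 0.218 -0.005 -0.976] x [-0.006  1.    -0.006] F [-0.1  0.5 -2. ] lean 12.6 gw 52.4
```

```bash
python3 -m creep '[[60,0.045,0,0.02,0],[60,0.045,0,0.02,0],[60,0.045,0,0.02,0]]';python3 st.py;python3 -m creep '[[60,0.05,0,0.0,0],[60,0.05,0,0,0],[60,0.05,0,0,0]]';python3 st.py
```

```text
clock: 5.5
eef_pos: [957.3, 7.4, 694.9]
tcp_rot: [0.114, 0.696, 0.701, 0.111]
wrist_force: [-0.2, 1.0, 0.3]
gripper_width: 52.7
t 5.5 j [-0.004  0.955  0.086 -0.003  1.781 -1.583] p [957.3   7.4 694.9] tip [1014.5    6.7  522.1] z [ 0.314 -0.004 -0.949] x [-0.006  1.    -0.006] F [-0.2  1.   0.3] lean 18.3 gw 52.7
clock: 5.8
eef_pos: [991.8, 6.5, 659.3]
tcp_rot: [0.153, 0.688, 0.693, 0.15]
wrist_force: [0.3, -0.2, -0.5]
gripper_width: 52.7
t 5.8 j [-5.000e-03  9.990e-01  8.600e-02 -1.000e-03  1.625e+00 -1.584e+00] p [991.8   6.5 659.3] tip [1068.     5.9  494. ] z [ 0.418 -0.003 -0.908] x [-0.006  1.    -0.006] F [ 0.3 -0.2 -0.5] lean 24.7 gw 52.7
```

```bash
python3 -m creep '[[60,0.045,0,0.02,0],[60,0.045,0,0.02,0],[60,0.045,0,0.02,0]]';python3 st.py;python3 -m creep '[[60,0.045,0,0.02,0],[60,0.045,0,0.02,0],[60,0.045,0,0.02,0]]';python3 st.py
```

```text
clock: 6.1
eef_pos: [1002.4, 5.5, 669.8]
tcp_rot: [0.191, 0.679, 0.684, 0.188]
wrist_force: [0.1, -0.8, 0.2]
gripper_width: 52.8
t 6.1 j [-6.000e-03  9.950e-01  8.600e-02  1.000e-03  1.518e+00 -1.585e+00] p [1002.4    5.5  669.8] tip [1096.5    5.   514. ] z [ 0.517 -0.003 -0.856] x [-0.006  1.    -0.007] F [ 0.1 -0.8  0.2] lean 31.1 gw 52.8
clock: 6.4
eef_pos: [1011.7, 4.7, 684.4]
tcp_rot: [0.231, 0.666, 0.672, 0.227]
wrist_force: [-0.6, 0.5, -0.5]
gripper_width: 52.6
t 6.4 j [-0.007  0.988  0.086  0.002  1.408 -1.586] p [1011.7    4.7  684.4] tip [1123.2    4.3  540.6] z [ 0.613 -0.002 -0.79 ] x [-0.005  1.    -0.007] F [-0.6  0.5 -0.5] lean 37.8 gw 52.6
```

```bash
python3 -m creep '[[60,0.045,0,0.02,0]]';python3 st.py; python3 - <<'E'
from h import *
from scipy.optimize import least_squares
D=np.array([[.424,1.631,1.089,np.hypot(252.302,571.503),403.896],[.149,1.984,1.011,np.hypot(403.1,205.3),417.5],[-.032,1.634,1.559,461.9,655.3],[.144,.577,2.44,456.4,1055.4],[-.043,.506,2.598,272.3,1147],[.128,.899,1.954,547.4,929.6],[.955,.086,1.781,957.3,694.9],[.988,.086,1.408,1011.7,684.4]])
def fk(p,q):
    a,h,L1,L2,d,e=p;f=q[:,0]+q[:,1];g=f+q[:,2]
    return np.c_[a+L1*np.sin(q[:,0])+L2*np.sin(f)+e*np.cos(f)+d*np.sin(g),h+L1*np.cos(q[:,0])+L2*np.cos(f)-e*np.sin(f)+d*np.cos(g)]
r=least_squares(lambda p:(fk(p,D)-D[:,3:]).ravel(),[0,400,400,400,100,0]);print(np.round(r.x,1),abs(r.fun).max())
p=r.x
th=np.radians(40)
lo,hi=[-.9,.09,.11],[2.11,2.58,2.69]
for cx,cz in((-150,60),(-128,52),(-120,51),(-38,58)):
    tx=644+cx-10*np.cos(th)-182*np.sin(th);tz=cz-10*np.sin(th)+182*np.cos(th)
    g=np.pi-th
    s=least_squares(lambda q:np.r_[(fk(p,q[None])[0]-[tx,tz]),1e3*(q.sum()-g)],[0.2,2.0,.7],bounds=(lo,hi))
    print(cx,tx,tz,s.x.round(3),s.cost)
T=dict(np.load('pics/top0.npz'));S=dict(np.load('pics/scene0.npz'))
for u in(293.5,324.5):print('can end blue',ray(T,u,209,80).round(1))
E
```

```text
clock: 6.5
eef_pos: [1014.8, 4.5, 689.0]
tcp_rot: [0.244, 0.662, 0.667, 0.24]
wrist_force: [-0.9, 0.4, -1.1]
gripper_width: 52.4
t 6.5 j [-0.008  0.986  0.086  0.003  1.371 -1.586] p [1014.8    4.5  689. ] tip [1131.8    4.1  549.6] z [ 0.643 -0.002 -0.766] x [-0.005  1.    -0.007] F [-0.9  0.4 -1.1] lean 40.0 gw 52.4
[1.000e-01 3.125e+02 5.630e+02 4.849e+02 1.277e+02 7.740e+01] 0.2919173840012377
-150 369.3522106058601 192.99221255078862 [0.056 2.341 0.11 ] 16488.54710745516
-128 391.3522106058601 184.99221255078862 [0.121 2.282 0.11 ] 17523.236249654365
-120 399.35221060586 183.99221255078862 [0.144 2.261 0.11 ] 17511.68108108615
-38 481.35221060586 190.99221255078862 [0.338 2.068 0.11 ] 13284.968758306999
can end blue [549.6  68.1  80. ]
can end blue [551. -22.  80.]
```

```bash
cat > k.py <<'E'
from h import *
P=[.1,312.5,563.0,484.9,127.7,77.4]
def planar(tx,tz,phi):
    a,h,L1,L2,d,e=P; wx=tx-d*np.sin(phi)-a; wz=tz-d*np.cos(phi)-h
    Le=np.hypot(L2,e); off=np.arctan2(e,L2)   # link2 direction angle = j2+j3+off' 
    D=np.hypot(wx,wz); c=(D*D-L1*L1-Le*Le)/(2*L1*Le)
    if abs(c)>1:return None
    g=np.arccos(c); # angle between link1 and effective link2
    j3=g-off; j2=np.arctan2(wx,wz)-np.arctan2(Le*np.sin(g),L1+Le*np.cos(g))
    return j2,j3,phi-j2-j3
E
python3 - <<'E'
from k import *
print(planar(1011.7,684.4,.988+.086+1.408))
for L in(25,28,30,32,35,38,40,43):
    th=np.radians(L);o=[]
    for cx,cz in((-150,75),(-128,52),(-38,58)):
        tx=644+cx-10*np.cos(th)-182*np.sin(th);tz=cz-10*np.sin(th)+182*np.cos(th)
        o.append(np.round(planar(tx,tz,np.pi-th),3))
    print(L,*o)
E
```

```text
(np.float64(0.9885078768910597), np.float64(0.08520282424515915), np.float64(1.4082892988637814))
25 [ 0.42   2.307 -0.022] [ 0.496  2.266 -0.057] [0.546 2.076 0.084]
28 [ 0.432  2.338 -0.117] [ 0.509  2.296 -0.152] [ 0.551  2.107 -0.005]
30 [ 0.443  2.358 -0.183] [ 0.521  2.315 -0.218] [ 0.557  2.127 -0.066]
32 [ 0.456  2.377 -0.251] [ 0.534  2.333 -0.284] [ 0.564  2.146 -0.128]
35 [ 0.481  2.405 -0.355] [ 0.558  2.36  -0.388] [ 0.578  2.174 -0.222]
38 [ 0.511  2.432 -0.464] [ 0.588  2.385 -0.495] [ 0.596  2.2   -0.318]
40 [ 0.535  2.448 -0.54 ] [ 0.611  2.4   -0.568] [ 0.61   2.217 -0.383]
43 [ 0.576  2.471 -0.656] [ 0.65   2.422 -0.68 ] [ 0.635  2.239 -0.483]
```

```bash
cat > k6.py <<'E'
from k import *
from scipy.spatial.transform import Rotation as Ro
from scipy.optimize import least_squares
LO=np.array([-3,-.9,.09,-1.31,.11,-2.54]);HI=np.array([3,2.11,2.58,4.45,2.69,2.54])
def fk6(q):
    a,h,L1,L2,d,e=P
    A=Ro.from_euler('z',q[0]);B=A*Ro.from_euler('y',q[1]);C=A*Ro.from_euler('y',q[1]+q[2])
    R=C*Ro.from_euler('z',q[3])*Ro.from_euler('y',q[4])*Ro.from_euler('z',q[5]+np.pi)
    return np.array([0,0,h])+A.apply([a,0,0])+B.apply([0,0,L1])+C.apply([e,0,L2])+R.apply([0,0,d]),R
def ik(q0,p,R):
    lo,hi=LO-.01,HI+.01
    f=lambda q:np.r_[(fk6(q)[0]-p)/1e3,.3*(fk6(q)[1]*R.inv()).as_rotvec(),1e-4*(q-q0)]
    s=least_squares(f,np.clip(q0,lo+1e-4,hi-1e-4),bounds=(lo,hi));r=f(s.x)[:6];return s.x,np.linalg.norm(r[:3])*1e3,np.degrees(np.linalg.norm(r[3:])/.3)
def walk(q,rows,verbose=1):
    for i,(n,dx,dy,dz,w) in enumerate(rows):
        for _ in range(n):
            p,R=fk6(q);q1,ep,er=ik(q,p+1e3*np.array([dx,dy,dz]),Ro.from_euler('z',w)*R)
            mv=abs(q1-q).max();q=q1
            if ep>1 or er>.5 or mv>.35:print('   !',i,round(ep,1),round(er,1),'mv',round(mv,2))
        p,R=fk6(q);z=R.apply([0,0,1])
        if verbose:print(i,'p',p.round(0),'tip',(p+182*z).round(0),'j',q.round(2),'lean',round(np.degrees(np.arccos(-z[2])),1),'az',round(np.degrees(np.arctan2(z[1],z[0])),1))
    return q
E
python3 - <<'E'
from k6 import *
q=np.array([-.008,.986,.09,.003,1.371,-1.586]);print(fk6(q)[0],fk6(q)[1].apply([0,0,1]),fk6(q)[1].apply([1,0,0]))
for s in(1,-1):
    print('side',s)
    q1=walk(q,[(8,-.043,0,-.02,0),(10,-.0,0,0,s*.15),(6,-.03,0,-.03,0),(10,0,0,0,-s*.15)])
E
```

```text
[1014.74804915   -7.74266713  687.31825107] [ 0.64007347 -0.00218029 -0.76831062] [-0.0051057   0.99996182 -0.00709118]
side 1
   ! 0 0.0 0.0 mv 0.41
0 p [671.  -8. 527.] tip [787.  -8. 387.] j [-0.01  0.28  1.62  0.01  0.55 -1.6 ] lean 39.8 az -0.2
   ! 1 3.7 1.6 mv 0.14
   ! 1 12.7 5.5 mv 0.1
   ! 1 13.1 5.7 mv 0.09
   ! 1 13.5 5.9 mv 0.08
   ! 1 13.8 6.1 mv 0.08
   ! 1 14.2 6.2 mv 0.07
   ! 1 14.4 6.4 mv 0.06
1 p [686.  65. 569.] tip [714. 121. 398.] j [ 0.04  0.36  1.36  0.32  1.26 -2.55] lean 20.0 az 63.3
   ! 2 2.3 1.0 mv 0.11
   ! 2 2.2 1.0 mv 0.1
   ! 2 2.2 0.9 mv 0.1
   ! 2 2.1 0.9 mv 0.09
   ! 2 2.1 0.9 mv 0.09
   ! 2 2.2 0.9 mv 0.09
2 p [507.  77. 394.] tip [534. 121. 219.] j [ 0.09  0.25  1.94  0.32  0.81 -2.55] lean 16.7 az 58.5
3 p [507.  77. 394.] tip [553.  53. 219.] j [ 0.2   0.24  1.95 -0.27  0.74 -0.56] lean 16.7 az -27.5
side -1
   ! 0 0.0 0.0 mv 0.41
0 p [671.  -8. 527.] tip [787.  -8. 387.] j [-0.01  0.28  1.62  0.01  0.55 -1.6 ] lean 39.8 az -0.2
1 p [671.  -8. 527.] tip [ 679. -124.  387.] j [ 0.11  0.41  1.43 -0.71  1.39  0.2 ] lean 39.8 az -86.1
2 p [491.  -8. 347.] tip [ 499. -124.  207.] j [ 0.15  0.36  1.99 -0.83  1.05  0.59] lean 39.8 az -86.1
   ! 3 6.3 1.9 mv 1.46
3 p [492.  -8. 353.] tip [604.  -8. 210.] j [-0.02  0.24  2.14  0.17  0.1  -1.76] lean 37.9 az 0.3
```

```bash
python3 - <<'E'
from k6 import *
q=np.array([-.008,.986,.09,.003,1.371,-1.586])
q=walk(q,[(5,-.04,0,-.0,0),(7,-.0,0,0,-.15),(7,-.0,0,0,-.15),(7,0,0,0,-.147),(6,.05,0,0,0),(10,.045,0,.02,0),(10,.045,0,.02,0),(10,.045,0,.02,0),(10,.045,0,.02,0)])
E
```

```text
0 p [815.  -8. 687.] tip [931.  -8. 547.] j [-0.01  0.45  1.04  0.01  0.96 -1.59] lean 39.8 az -0.2
1 p [815.  -8. 687.] tip [ 872. -109.  547.] j [ 0.08  0.53  0.9  -0.63  1.4  -0.44] lean 39.8 az -60.4
2 p [815.  -8. 687.] tip [ 756. -108.  547.] j [ 0.07  0.72  0.6  -0.68  2.15  0.31] lean 39.8 az -120.5
3 p [815.  -8. 687.] tip [698.  -9. 547.] j [-0.01  0.83  0.4  -0.02  2.61  1.53] lean 39.8 az -179.5
   ! 4 14.2 1.7 mv 0.26
   ! 4 39.2 1.5 mv 0.06
   ! 4 43.3 1.8 mv 0.05
   ! 4 43.3 1.9 mv 0.05
   ! 4 43.3 2.1 mv 0.05
   ! 4 43.2 2.2 mv 0.05
4 p [909.  -7. 594.] tip [822.  -8. 434.] j [-0.01  1.07  0.08 -0.02  2.49  1.53] lean 28.6 az -178.7
   ! 5 45.7 2.5 mv 0.04
   ! 5 45.4 2.5 mv 0.04
   ! 5 45.1 2.6 mv 0.04
   ! 5 44.8 2.7 mv 0.04
   ! 5 44.5 2.8 mv 0.04
   ! 5 44.1 2.9 mv 0.05
   ! 5 43.8 3.0 mv 0.05
   ! 5 43.5 3.0 mv 0.05
   ! 5 43.2 3.1 mv 0.05
   ! 5 42.9 3.2 mv 0.05
5 p [953.  -5. 617.] tip [952.  -8. 435.] j [-0.    1.03  0.08 -0.02  2.03  1.53] lean 1.1 az -104.0
   ! 6 42.6 3.2 mv 0.05
   ! 6 42.4 3.3 mv 0.06
   ! 6 42.2 3.3 mv 0.06
   ! 6 42.0 3.3 mv 0.06
   ! 6
[... 235 characters left out ...]
 az -2.3
   ! 7 41.9 3.3 mv 0.06
   ! 7 42.1 3.3 mv 0.06
   ! 7 42.3 3.3 mv 0.06
   ! 7 42.6 3.2 mv 0.06
   ! 7 42.8 3.1 mv 0.06
   ! 7 43.1 3.1 mv 0.06
   ! 7 43.5 3.0 mv 0.06
   ! 7 43.8 2.9 mv 0.05
   ! 7 44.2 2.8 mv 0.05
   ! 7 44.5 2.7 mv 0.05
7 p [1077.   -4.  667.] tip [1241.   -7.  588.] j [-0.    1.06  0.08 -0.02  0.89  1.53] lean 64.0 az -1.1
   ! 8 44.9 2.6 mv 0.05
   ! 8 45.2 2.5 mv 0.05
   ! 8 45.6 2.4 mv 0.05
   ! 8 45.9 2.3 mv 0.04
   ! 8 46.2 2.2 mv 0.04
   ! 8 46.5 2.1 mv 0.04
   ! 8 46.8 2.0 mv 0.04
   ! 8 47.0 1.9 mv 0.04
   ! 8 47.3 1.8 mv 0.03
   ! 8 47.5 1.7 mv 0.03
8 p [1099.   -3.  692.] tip [1281.   -5.  678.] j [-0.    1.08  0.08 -0.02  0.49  1.53] lean 85.7 az -0.6
```

```bash
python3 - <<'E'
from k6 import *
q=np.array([-.008,.986,.09,.003,1.40,1.555])
q=walk(q,[(8,-.044,0,-.02,0),(10,-.0,0,0,.15),(8,-.033,0,-.03,0),(10,0,0,0,-.15),(3,-.01,0,-.03,0)])
print()
q=np.array([-.008,.986,.09,.003,1.40,1.555])
q=walk(q,[(8,-.044,0,-.02,0.1),(8,-.033,0,-.03,0.12),(4,0,0,0,-.12),(4,0,0,0,-.15),(3,0,0,0,-.14)])
E
```

```text
! 0 0.0 0.0 mv 0.41
0 p [660.  -8. 525.] tip [772.  -8. 382.] j [-0.01  0.26  1.64  0.01  0.58  1.54] lean 38.1 az -0.2
1 p [660.  -8. 525.] tip [668. 104. 382.] j [-0.13  0.39  1.46  0.68  1.39 -0.23] lean 38.1 az 85.8
2 p [396.  -8. 285.] tip [404. 104. 142.] j [-0.22  0.37  2.2   0.89  0.91 -0.84] lean 38.1 az 85.8
   ! 3 0.0 0.0 mv 0.4
   ! 3 0.0 0.0 mv 0.57
3 p [396.  -8. 285.] tip [508.  -8. 142.] j [-0.02  0.29  2.37  3.07  0.19 -1.53] lean 38.1 az -0.2
4 p [366.  -8. 195.] tip [478.  -8.  52.] j [-0.03  0.57  2.45  3.11  0.54 -1.58] lean 38.1 az -0.2

   ! 0 0.0 0.0 mv 0.41
0 p [660.  -8. 525.] tip [738.  73. 382.] j [-0.11  0.31  1.58  0.66  0.92  0.34] lean 38.1 az 45.7
1 p [396.  -8. 285.] tip [375. 103. 142.] j [-0.2   0.39  2.16  0.74  1.02 -0.94] lean 38.1 az 100.7
2 p [396.  -8. 285.] tip [428. 100. 142.] j [-0.22  0.36  2.24  1.03  0.8  -0.78] lean 38.1 az 73.2
3 p [396.  -8. 285.] tip [483.  63. 142.] j [-0.17  0.31  2.33  1.53  0.48 -0.69] lean 38.1 az 38.8
4 p [396.  -8. 285.] tip [505.  21. 142.] j [-0.09  0.3   2.36  2.2   0.26 -0.93] lean 38.1 az 14.7
```

```bash
python3 - <<'E'
from k6 import *
q=np.array([-.008,.986,.09,.003,1.371,-1.586])
q=walk(q,[(8,-.045,0,-.02,0),(4,-.04,0,-.03,0),(4,-.03,0,-.04,0),(4,-.02,0,-.04,0),(4,-.04,0,-.0,0),(4,-.04,0,-.0,0),(4,-.04,0,-.0,0)])
E
```

```text
! 0 0.0 0.0 mv 0.42
0 p [655.  -8. 527.] tip [771.  -8. 387.] j [-0.01  0.25  1.65  0.01  0.54 -1.6 ] lean 39.8 az -0.2
1 p [495.  -8. 407.] tip [611.  -8. 267.] j [-0.02  0.15  2.1   0.05  0.2  -1.64] lean 39.8 az -0.2
   ! 2 2.3 0.6 mv 0.1
   ! 2 12.0 3.8 mv 0.83
   ! 2 16.0 4.1 mv 0.05
   ! 2 17.4 4.2 mv 0.05
2 p [385. -14. 292.] tip [471.  -5. 132.] j [-0.06  0.25  2.35  0.92  0.1  -2.55] lean 28.4 az 6.0
   ! 3 17.4 4.1 mv 0.05
   ! 3 18.2 4.1 mv 0.05
   ! 3 18.7 4.2 mv 0.06
   ! 3 19.1 4.2 mv 0.07
3 p [332. -16. 200.] tip [369.  -5.  22.] j [-0.08  0.47  2.41  0.9   0.1  -2.55] lean 12.2 az 17.2
   ! 4 8.2 1.6 mv 0.07
   ! 4 8.4 1.5 mv 0.07
   ! 4 12.0 1.4 mv 0.05
   ! 4 33.1 2.7 mv 0.36
4 p [222. -22. 226.] tip [236. -10.  45.] j [-0.15  0.34  2.59  0.49  0.17 -2.21] lean 5.9 az 40.8
   ! 5 32.9 2.6 mv 0.16
   ! 5 32.6 2.5 mv 0.09
   ! 5 32.2 2.4 mv 0.09
   ! 5 31.5 2.3 mv 0.09
5 p [181. -52. 263.] tip [165. -33.  83.] j [-0.33  0.16  2.59  0.14  0.51 -2.05] lean 7.9 az 130.3
   ! 6 30.5 2.1 mv 0.1
   ! 6 29.1 1.8 mv 0.1
   ! 6 26.8 1.5 mv 0.12
   ! 6 23.6 1.2 mv 0.15
6 p [ 101. -102.  318.] tip [ 67. -73. 141.] j [-0.78 -0.11  2.59 -0.02  0.91 -2.35] lean 14.3 az 139.1
```

```bash
python3 - <<'E'
from k6 import *
q=np.array([-.008,.986,.09,.003,1.371,-1.586])
q=walk(q,[(8,-.037,0,-.032,0),(7,-.0,0,0,-.15),(7,-.0,0,0,-.15),(7,0,0,0,-.147),(6,.04,0,-.02,0),(10,.05,0,0,0),(8,.05,0,.0,0),(5,.05,0,.0,0)])
E
```

```text
! 0 0.0 0.0 mv 0.41
0 p [719.  -8. 431.] tip [835.  -8. 291.] j [-0.01  0.44  1.6   0.01  0.4  -1.6 ] lean 39.8 az -0.2
   ! 1 0.0 0.0 mv 0.38
1 p [719.  -8. 431.] tip [ 776. -109.  291.] j [ 0.09  0.51  1.5  -0.78  0.97 -0.03] lean 39.8 az -60.4
2 p [719.  -8. 431.] tip [ 660. -108.  291.] j [ 0.08  0.63  1.28 -0.55  1.66  0.68] lean 39.8 az -120.5
3 p [719.  -8. 431.] tip [602.  -9. 291.] j [-0.01  0.69  1.18 -0.01  1.97  1.54] lean 39.8 az -179.5
4 p [959.  -8. 311.] tip [842.  -9. 171.] j [-0.01  1.35  0.11 -0.01  2.38  1.54] lean 39.8 az -179.5
   ! 5 43.9 2.6 mv 0.03
   ! 5 45.0 2.8 mv 0.05
   ! 5 44.7 2.9 mv 0.05
   ! 5 44.3 3.0 mv 0.05
   ! 5 44.0 3.1 mv 0.05
   ! 5 43.6 3.2 mv 0.06
   ! 5 43.3 3.2 mv 0.06
   ! 5 43.1 3.3 mv 0.06
   ! 5 42.8 3.3 mv 0.06
   ! 5 42.6 3.4 mv 0.06
5 p [1023.   -6.  273.] tip [995.  -8.  93.] j [-0.    1.38  0.08 -0.01  1.84  1.54] lean 9.0 az -175.7
   ! 6 42.4 3.4 mv 0.06
   ! 6 42.3 3.4 mv 0.06
   ! 6 42.2 3.4 mv 0.06
   ! 6 42.2 3.4 mv 0.06
   ! 6 42.3 3.4 mv 0.06
   ! 6 42.3 3.4 mv 0.06
   ! 6 42.5 3.4 mv 0.06
   ! 6 42.7 3.3 mv 0.06
6 p [1085.   -4.  249.] tip [1142.   -7.   76.] j [-0.    1.4   0.08 -0.01  1.34  1.54] lean 18.2 az -2.4
   ! 7 42.9 3.3 mv 0.06
   ! 7 43.2 3.2 mv 0.06
   ! 7 43.5 3.2 mv 0.06
   ! 7 43.8 3.1 mv 0.06
   ! 7 44.2 3.0 mv 0.06
7 p [1118.   -4.  240.] tip [1220.   -6.   90.] j [-0.    1.43  0.08 -0.01  1.04  1.54] lean 34.1 az -1.3
```

```bash
python3 -m creep '[[60,-0.037,0,-0.032,0],[60,-0.037,0,-0.032,0],[60,-0.037,0,-0.032,0],[60,-0.037,0,-0.032,0],[60,-0.037,0,-0.03,0],[60,-0.037,0,-0.03,0],[60,-0.037,0,-0.03,-0.05],[60,-0.037,0,-0.03,-0.08]]';python3 st.py;python3 -m creep '[[60,0,0,0,-0.1],[60,0,0,0,-0.12],[60,0,0,0,-0.15],[60,0,0,0,-0.15],[60,0,0,0,-0.15],[60,0,0,0,-0.15],[60,0,0,0,-0.15],[60,0,0,0,-0.15]]';python3 st.py;
```

```text
clock: 7.3
eef_pos: [743.9, 3.6, 510.2]
tcp_rot: [0.283, 0.696, 0.613, 0.246]
wrist_force: [0.3, -0.2, -0.4]
gripper_width: 52.9
t 7.3 j [ 0.005  0.404  1.492 -0.206  0.491 -1.295] p [743.9   3.6 510.2] tip [869.2 -13.3 379.3] z [ 0.689 -0.093 -0.719] x [ 0.128  0.992 -0.005] F [ 0.3 -0.2 -0.4] lean 44.0 gw 52.9
clock: 8.1
eef_pos: [732.4, 2.8, 546.8]
tcp_rot: [0.381, 0.91, 0.141, 0.079]
wrist_force: [-0.3, -0.9, 0.3]
gripper_width: 52.6
t 8.1 j [ 0.109  0.459  1.332 -0.825  1.24   0.039] p [732.4   2.8 546.8] tip [ 778.2 -119.4  419.9] z [ 0.252 -0.671 -0.697] x [0.948 0.317 0.037] F [-0.3 -0.9  0.3] lean 45.8 gw 52.6
```

```bash
python3 -m creep '[[60,0,0,0,-0.15],[60,0,0,0,-0.15],[60,0,0,0,-0.15],[60,0,0,0,-0.15],[60,0,0,-0.01,-0.15],[60,0,0,-0.01,-0.15],[60,0,0,-0.01,-0.15],[60,0,0,-0.01,-0.15]]';python3 st.py;python3 -m creep '[[60,0.03,0,-0.03,-0.15],[60,0.03,0,-0.03,-0.15],[60,0.03,0,-0.03,-0.15],[60,0.03,0,-0.03,-0.15],[60,0.03,0,-0.03,-0.1]]';python3 st.py;
```

```text
clock: 8.9
eef_pos: [728.1, 4.5, 552.4]
tcp_rot: [0.359, 0.83, -0.41, -0.118]
wrist_force: [0.3, 0.0, -0.4]
gripper_width: 52.6
t 8.9 j [ 0.071  0.606  1.078 -0.543  2.027  0.889] p [728.1   4.5 552.4] tip [638.8 -86.5 422.4] z [-0.491 -0.5   -0.714] x [ 0.636 -0.765  0.098] F [ 0.3  0.  -0.4] lean 44.4 gw 52.6
clock: 9.4
eef_pos: [879.5, 4.7, 434.0]
tcp_rot: [-0.285, -0.641, 0.679, 0.216]
wrist_force: [0.4, -0.3, -0.0]
gripper_width: 52.8
t 9.4 j [ 2.000e-03  1.019e+00  5.540e-01 -9.500e-02  2.294e+00  1.594e+00] p [879.5   4.7 434. ] tip [758.7  -8.5 298.5] z [-0.664 -0.073 -0.745] x [-0.015 -0.994  0.111] F [ 0.4 -0.3 -0. ] lean 41.9 gw 52.8
```

```bash
python3 -m creep '[[60,0.045,0,-0.02,-0.03],[60,0.045,0,-0.02,-0.03],[60,0.05,0,0,-0.02],[60,0.05,0,0,0],[60,0.05,0,0,0],[60,0.05,0,0,0],[60,0.05,0,0,0],[60,0.05,0,0,0]]';python3 st.py;python3 -m creep '[[60,0.05,0,0,0],[60,0.05,0,0,0],[60,0.05,0,0,0],[60,0.05,0,0,0],[60,0.05,0,0,0],[60,0.05,0,0,0],[60,0.05,0,0,0],[60,0.05,0,0,0]]';python3 st.py;
```

```text
clock: 10.2
eef_pos: [925.4, 5.0, 446.1]
tcp_rot: [-0.328, -0.595, 0.681, 0.276]
wrist_force: [-0.7, 0.5, 0.4]
gripper_width: 52.8
t 10.2 j [-0.005  1.25   0.086 -0.042  2.69   1.671] p [925.4   5.  446.1] tip [784.6   2.3 330.8] z [-0.774 -0.015 -0.633] x [-0.078 -0.99   0.118] F [-0.7  0.5  0.4] lean 50.7 gw 52.8
clock: 11.0
eef_pos: [925.8, 4.6, 442.6]
tcp_rot: [-0.327, -0.593, 0.681, 0.278]
wrist_force: [0.5, 0.6, 0.6]
gripper_width: 52.7
t 11.0 j [-0.006  1.254  0.087 -0.033  2.689  1.679] p [925.8   4.6 442.6] tip [784.6   2.8 327.8] z [-0.776 -0.01  -0.631] x [-0.081 -0.99   0.116] F [0.5 0.6 0.6] lean 50.9 gw 52.7
```

```bash
python3 -m creep '[[60,-0.025,0,-0.04,0],[60,-0.025,0,-0.04,0],[60,-0.02,0,-0.03,0]]';python3 st.py;python3 -m creep '[[60,0.03,0,-0.01,0],[60,0.03,0,-0.01,0]]';python3 st.py;
```

```text
clock: 11.3
eef_pos: [866.2, 4.4, 345.5]
tcp_rot: [-0.323, -0.595, 0.683, 0.274]
wrist_force: [0.2, -0.1, 0.2]
gripper_width: 52.2
t 11.3 j [-0.006  1.08   0.644 -0.02   2.292  1.695] p [866.2   4.4 345.5] tip [726.5   2.6 228.8] z [-0.767 -0.01  -0.641] x [-0.083 -0.99   0.115] F [ 0.2 -0.1  0.2] lean 50.1 gw 52.2
clock: 11.5
eef_pos: [915.5, 4.5, 309.0]
tcp_rot: [-0.339, -0.588, 0.675, 0.289]
wrist_force: [1.5, 0.5, 1.9]
gripper_width: 52.4
t 11.5 j [-0.006  1.26   0.354 -0.023  2.45   1.691] p [915.5   4.5 309. ] tip [770.4   2.7 199.2] z [-0.797 -0.01  -0.603] x [-0.077 -0.99   0.118] F [1.5 0.5 1.9] lean 52.9 gw 52.4
```

```bash
python3 -m creep '[[60,0.02,0,-0.0,0],[60,0.02,0,0,0],[60,0.05,0,0,0]]';python3 st.py;python3 -m creep '[[60,0.05,0,0,0],[60,0.05,0,0,0],[60,0.05,0,0,0]]';python3 st.py;
```

```text
clock: 11.8
eef_pos: [942.9, 4.2, 293.9]
tcp_rot: [-0.338, -0.589, 0.675, 0.288]
wrist_force: [0.0, -0.7, -2.1]
gripper_width: 52.6
t 11.8 j [-0.006  1.398  0.091 -0.027  2.572  1.685] p [942.9   4.2 293.9] tip [798.1   2.4 183.6] z [-0.795 -0.01  -0.606] x [-0.078 -0.99   0.118] F [ 0.  -0.7 -2.1] lean 52.7 gw 52.6
clock: 12.1
eef_pos: [949.0, 3.5, 296.7]
tcp_rot: [-0.311, -0.6, 0.688, 0.264]
wrist_force: [0.2, -0.4, -0.5]
gripper_width: 52.9
t 12.1 j [-0.007  1.39   0.086 -0.025  2.505  1.686] p [949.    3.5 296.7] tip [813.4   1.7 175.2] z [-0.745 -0.01  -0.667] x [-0.086 -0.99   0.111] F [ 0.2 -0.4 -0.5] lean 48.1 gw 52.9
```

```bash
for i in 1; do python3 -m creep '[[60,0.05,0,0,0],[60,0.05,0,0,0],[60,0.05,0,0,0],[60,0.05,0,0,0],[60,0.05,0,0,0],[60,0.05,0,0,0],[60,0.05,0,0,0],[60,0.05,0,0,0]]'; done;python3 st.py; python3 -m creep '[[60,0.05,0,0,0],[60,0.05,0,0,0],[60,0.05,0,0,0],[60,0.05,0,0,0],[60,0.05,0,0,0],[60,0.05,0,0,0],[60,0.05,0,0,0],[60,0.05,0,0,0]]';python3 st.py
```

```text
clock: 12.9
eef_pos: [969.3, 2.1, 297.2]
tcp_rot: [-0.23, -0.628, 0.718, 0.193]
wrist_force: [-0.4, -0.5, -0.7]
gripper_width: 52.7
t 12.9 j [-0.008  1.371  0.087 -0.021  2.294  1.688] p [969.3   2.1 297.2] tip [8.650e+02 1.000e-01 1.481e+02] z [-0.573 -0.011 -0.819] x [-0.106 -0.99   0.088] F [-0.4 -0.5 -0.7] lean 35.0 gw 52.7
clock: 13.7
eef_pos: [997.4, 1.3, 283.0]
tcp_rot: [-0.139, -0.648, 0.74, 0.113]
wrist_force: [0.8, -0.2, -0.3]
gripper_width: 52.8
t 13.7 j [-0.009  1.37   0.087 -0.017  2.044  1.69 ] p [997.4   1.3 283. ] tip [ 9.333e+02 -9.000e-01  1.127e+02] z [-0.353 -0.012 -0.936] x [-0.122 -0.991  0.059] F [ 0.8 -0.2 -0.3] lean 20.7 gw 52.8
```

```bash
python3 -m creep '[[60,0.045,0,0.02,0],[60,0.045,0,0.02,0],[60,0.045,0,0.02,0],[60,0.045,0,0.02,0],[60,0.045,0,0.02,0],[60,0.045,0,0.02,0],[60,0.045,0,0.02,0],[60,0.045,0,0.02,0]]';python3 st.py
```

```text
clock: 14.5
eef_pos: [1008.3, 0.6, 412.7]
tcp_rot: [-0.043, -0.658, 0.751, 0.029]
wrist_force: [0.5, 0.8, -0.1]
gripper_width: 52.6
t 14.5 j [-0.009  1.238  0.087 -0.015  1.919  1.688] p [1.0083e+03 6.0000e-01 4.1270e+02] tip [989.8  -1.8 231.6] z [-0.102 -0.013 -0.995] x [-0.13  -0.991  0.026] F [ 0.5  0.8 -0.1] lean 5.9 gw 52.6
```

```bash
python3 -m creep '[[60,0.05,0,0.0,0],[60,0.05,0,0.0,0],[60,0.05,0,0.0,0],[60,0.03,0,0.0,0.065],[60,0.03,0,0.0,0.065],[60,0.05,0,0.0,0],[60,0.05,0,0.0,0]]';python3 st.py
```

```text
clock: 15.2
eef_pos: [1044.6, 0.2, 372.1]
tcp_rot: [-0.038, 0.708, -0.704, 0.046]
wrist_force: [0.1, -0.3, -0.3]
gripper_width: 52.7
t 15.2 j [-0.01   1.277  0.087 -0.009  1.658  1.554] p [1.0446e+03 2.0000e-01 3.7210e+02] tip [1066.2   -1.8  191.3] z [ 0.118 -0.011 -0.993] x [ 0.005 -1.     0.011] F [ 0.1 -0.3 -0.3] lean 6.8 gw 52.7
```

```bash
python3 -m creep '[[60,0.045,0,0.02,0],[60,0.045,0,0.02,0],[60,0.045,0,0.02,0],[60,0.045,0,0.02,0],[60,0.045,0,0.02,0],[60,0.045,0,0.02,0],[60,0.045,0,0.02,0],[60,0.045,0,0.02,0]]';python3 st.py;python3 -m creep '[[60,0.045,0,0.02,0],[60,0.045,0,0.02,0],[60,0.045,0,0.02,0],[60,0.045,0,0.02,0]]';python3 st.py
```

```text
clock: 16.0
eef_pos: [1060.4, -0.3, 462.1]
tcp_rot: [-0.134, 0.696, -0.691, 0.142]
wrist_force: [-0.1, -0.1, -0.4]
gripper_width: 53.0
t 16.0 j [-0.011  1.198  0.087 -0.006  1.463  1.553] p [ 1.0604e+03 -3.0000e-01  4.6210e+02] tip [1130.2   -2.2  294. ] z [ 0.383 -0.01  -0.924] x [ 0.004 -1.     0.013] F [-0.1 -0.1 -0.4] lean 22.5 gw 53.0
clock: 16.4
eef_pos: [1069.7, -0.5, 492.6]
tcp_rot: [-0.181, 0.685, -0.68, 0.189]
wrist_force: [0.6, -0.3, -0.3]
gripper_width: 52.8
t 16.4 j [-0.011  1.175  0.087 -0.004  1.349  1.552] p [ 1.0697e+03 -5.0000e-01  4.9260e+02] tip [1161.7   -2.3  335.6] z [ 0.506 -0.01  -0.863] x [ 0.004 -1.     0.014] F [ 0.6 -0.3 -0.3] lean 30.4 gw 52.8
```

```bash
python3 -m creep '[[60,0.045,0,0.02,0],[60,0.045,0,0.02,0],[60,-0.04,0,0.0,0],[60,-0.045,0,0.0,0],[60,-0.045,0,0.0,0.05],[60,-0.045,0,0,0.1],[60,-0.045,0,0,0.12],[60,-0.045,0,0,0.12]]';python3 st.py;python3 -m creep '[[60,-0.045,0,0,0.12],[60,-0.045,0,0,0.12],[60,-0.045,0,0,0.12],[60,-0.045,0,0,0.12]]';python3 st.py
```

```text
clock: 17.2
eef_pos: [838.4, 0.4, 496.4]
tcp_rot: [-0.243, 0.798, -0.525, 0.17]
wrist_force: [0.9, 0.2, 0.0]
gripper_width: 52.5
t 17.2 j [-0.05   0.591  1.193  0.326  0.825  0.956] p [8.384e+02 4.000e-01 4.964e+02] tip [934.2  38.6 346.4] z [ 0.527  0.21  -0.824] x [ 0.392 -0.92   0.016] F [0.9 0.2 0. ] lean 34.5 gw 52.5
clock: 17.6
eef_pos: [649.7, 0.5, 498.2]
tcp_rot: [-0.28, 0.902, -0.311, 0.109]
wrist_force: [0.6, -0.4, 0.4]
gripper_width: 52.8
t 17.6 j [-0.111  0.322  1.609  0.628  0.941  0.244] p [6.497e+02 5.000e-01 4.982e+02] tip [717.2  79.9 349.1] z [ 0.371  0.437 -0.82 ] x [ 0.783 -0.622  0.023] F [ 0.6 -0.4  0.4] lean 35.0 gw 52.8
```

```bash
python3 -m creep '[[60,-0.037,0,-0.032,0.11],[60,-0.037,0,-0.032,0.11],[60,-0.037,0,-0.032,0.11],[60,-0.037,0,-0.032,0.11],[60,-0.037,0,-0.032,0.1],[60,-0.037,0,-0.032,0.1],[60,-0.037,0,-0.032,0.0]]';python3 st.py
```

```text
clock: 18.3
eef_pos: [381.7, -0.3, 278.8]
tcp_rot: [-0.301, 0.953, 0.005, 0.027]
wrist_force: [0.5, -1.1, -1.0]
gripper_width: 52.8
t 18.3 j [-0.225  0.363  2.239  0.863  0.851 -0.923] p [ 3.817e+02 -3.000e-01  2.788e+02] tip [390.5 104.2 130.1] z [ 0.049  0.575 -0.817] x [ 0.998 -0.007  0.055] F [ 0.5 -1.1 -1. ] lean 35.2 gw 52.8
```

```bash
python3 - <<'E'
from k6 import *
q=np.array([-.225,.363,2.239,.863,.851,-.923])
for dz in(-.015,-.02):
  print(dz);walk(q,[(4,0,0,dz,0),(4,0,0,0,-.12),(4,0,0,0,-.1),(3,0,0,0,-.1),(3,0,0,0,-.08),(3,0,0,0,-.06)])
E
```

```text
-0.015
0 p [379. -12. 219.] tip [388.  93.  70.] j [-0.22  0.51  2.25  0.99  0.75 -1.11] lean 35.2 az 85.1
1 p [379. -12. 219.] tip [436.  77.  70.] j [-0.21  0.5   2.32  1.44  0.58 -1.09] lean 35.2 az 57.6
2 p [379. -12. 219.] tip [466.  48.  70.] j [-0.17  0.49  2.37  1.97  0.45 -1.21] lean 35.2 az 34.7
3 p [379. -12. 219.] tip [479.  20.  70.] j [-0.11  0.48  2.4   2.48  0.39 -1.39] lean 35.2 az 17.5
4 p [379. -12. 219.] tip [484.  -5.  70.] j [-0.06  0.48  2.41  2.95  0.37 -1.58] lean 35.2 az 3.8
5 p [379. -12. 219.] tip [484. -24.  70.] j [-0.01  0.48  2.41  3.31  0.36 -1.74] lean 35.2 az -6.5
-0.02
0 p [379. -12. 199.] tip [388.  93.  50.] j [-0.22  0.57  2.25  1.04  0.72 -1.17] lean 35.2 az 85.1
1 p [379. -12. 199.] tip [436.  77.  50.] j [-0.21  0.55  2.32  1.53  0.57 -1.2 ] lean 35.2 az 57.6
2 p [379. -12. 199.] tip [466.  48.  50.] j [-0.17  0.55  2.37  2.08  0.48 -1.33] lean 35.2 az 34.7
3 p [379. -12. 199.] tip [479.  20.  50.] j [-0.11  0.55  2.4   2.56  0.44 -1.48] lean 35.2 az 17.5
4 p [379. -12. 199.] tip [484.  -5.  50.] j [-0.06  0.55  2.41  2.97  0.43 -1.61] lean 35.2 az 3.8
5 p [379. -12. 199.] tip [484. -24.  50.] j [-0.01  0.55  2.41  3.28  0.43 -1.71] lean 35.2 az -6.5
```

```bash
python3 -m creep '[[60,0,0.005,-0.02,-0.05],[60,0,0.005,-0.02,-0.1],[60,0,0.005,-0.02,-0.12],[60,0,0.005,0,-0.12],[60,0,0,0,-0.12],[60,0,0,0,-0.12],[60,0,0,0,-0.1],[60,0,0,0,-0.1]]';python3 st.py;python3 -m creep '[[60,0,0,0,-0.1],[60,0,0,0,-0.1],[60,0,0,0,-0.08],[60,0,0,0,-0.08]]';python3 st.py
```

```text
clock: 19.1
eef_pos: [377.6, 18.0, 214.1]
tcp_rot: [-0.256, 0.869, -0.397, 0.148]
wrist_force: [0.0, 0.3, 0.6]
gripper_width: 52.9
t 19.1 j [-0.112  0.496  2.382  2.038  0.435 -1.24 ] p [377.6  18.  214.1] tip [461.2  77.6  63.8] z [ 0.46   0.327 -0.826] x [ 0.642 -0.765  0.054] F [0.  0.3 0.6] lean 34.4 gw 52.9
clock: 19.5
eef_pos: [378.7, 17.2, 214.9]
tcp_rot: [-0.222, 0.78, -0.553, 0.193]
wrist_force: [0.6, 0.0, 0.0]
gripper_width: 52.5
t 19.5 j [-0.037  0.489  2.404  2.699  0.363 -1.483] p [378.7  17.2 214.9] tip [478.1  41.2  64.4] z [ 0.546  0.132 -0.827] x [ 0.315 -0.947  0.057] F [0.6 0.  0. ] lean 34.2 gw 52.5
```

```bash
python3 -m creep '[[60,0,0,0,-0.1],[60,0,0.002,0,-0.1],[60,0,0.002,0,-0.07],[60,0,0.0,0,-0.03],[60,0,0,0,0]]';python3 st.py;python3 - <<'E'
from h import *
for n,b in(('top',(230,390,150,300)),('scene',(250,410,140,275))):
    c=shot(n,n+'1');u0,u1,v0,v1=b;cv2.imwrite(f'pics/{n}1z.png',cv2.resize(c['color'][v0:v1,u0:u1],None,fx=4,fy=4,interpolation=cv2.INTER_CUBIC))
E
```

```text
clock: 20.0
eef_pos: [380.1, 21.7, 216.0]
tcp_rot: [-0.188, 0.684, -0.668, 0.225]
wrist_force: [-0.5, -0.3, 0.5]
gripper_width: 52.9
t 20.0 j [ 0.049  0.485  2.402  3.352  0.344 -1.765] p [380.1  21.7 216. ] tip [481.8  13.9  65.3] z [ 0.559 -0.043 -0.828] x [ 0.006 -0.998  0.056] F [-0.5 -0.3  0.5] lean 34.1 gw 52.9
```

View pics/top1z.png

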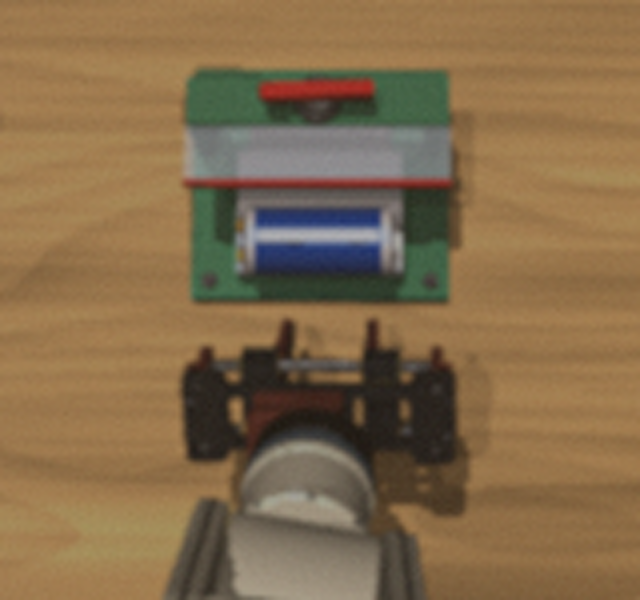

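View pics/scene1z.png

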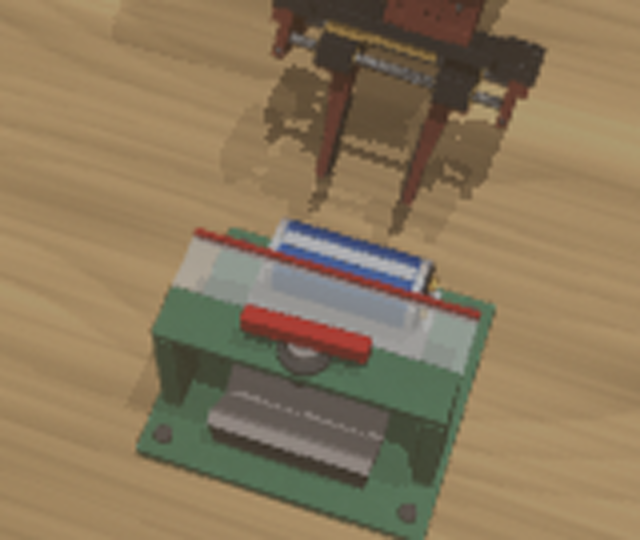

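The top view shows the open prongs at crop (287,325) and (373,325), about 8 mm to the right of the can's centre at crop (320,240). The can is still at the low end of the ramp. The scene view shows the prongs leaning towards the can and clear of the guard.

```bash
python3 -m creep '[[60,0.008,0.004,-0.006,0],[60,0.008,0.003,-0.006,0],[60,0.007,0.002,-0.005,0],[60,0.005,0.0,-0.002,0]]';python3 st.py
```

```text
clock: 20.5
eef_pos: [410.6, 31.0, 195.6]
tcp_rot: [-0.189, 0.685, -0.667, 0.225]
wrist_force: [0.3, 0.3, -0.0]
gripper_width: 52.6
t 20.5 j [ 0.072  0.557  2.338  3.38   0.353 -1.774] p [410.6  31.  195.6] tip [512.5  23.5  44.9] z [ 0.56  -0.042 -0.828] x [ 0.008 -0.998  0.056] F [ 0.3  0.3 -0. ] lean 34.1 gw 52.6
```

```bash
python3 -m creep '[[60,0.008,0,0.001,0],[60,0.008,0,0.001,0],[60,0.008,0,0.001,0],[60,0.008,0,0.0005,0]]';python3 st.py;python3 - <<'E'
from h import *
for n,b in(('top',(250,370,160,260)),('scene',(280,380,180,275))):
    c=shot(n,n+'2');u0,u1,v0,v1=b;cv2.imwrite(f'pics/{n}2z.png',cv2.resize(c['color'][v0:v1,u0:u1],None,fx=5,fy=5,interpolation=cv2.INTER_CUBIC))
E
```

```text
clock: 20.9
eef_pos: [444.9, 31.0, 198.3]
tcp_rot: [-0.188, 0.685, -0.667, 0.224]
wrist_force: [-1.0, -0.4, 0.0]
gripper_width: 52.6
t 20.9 j [ 0.065  0.561  2.267  3.422  0.285 -1.825] p [444.9  31.  198.3] tip [546.2  23.4  47.4] z [ 0.557 -0.042 -0.829] x [ 0.009 -0.998  0.056] F [-1.  -0.4  0. ] lean 34.0 gw 52.6
```

View pics/top2z.png

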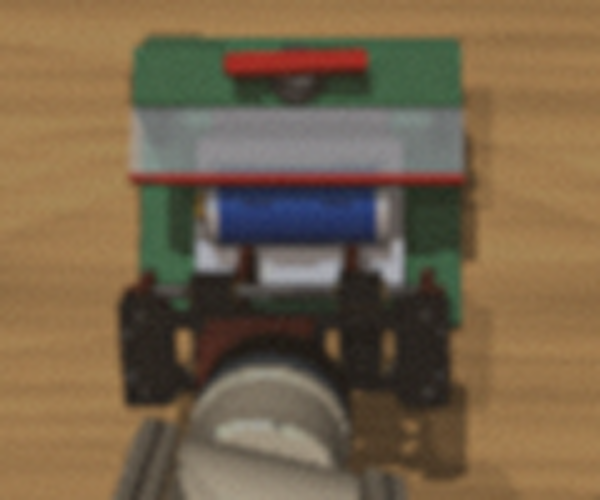

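View pics/scene2z.png

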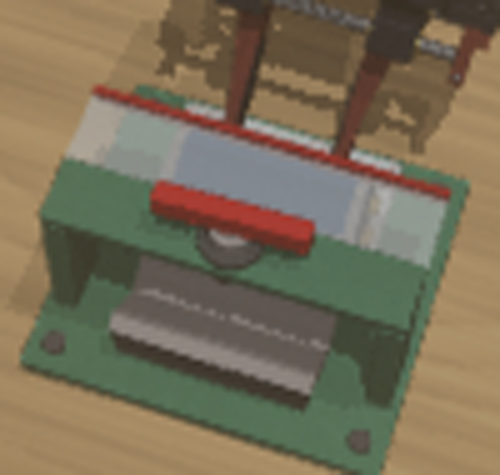

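```bash
python3 -m creep '[[60,0.008,0,0.0005,0],[60,0.008,0,0.0005,0],[60,0.008,0,0.0005,0],[60,0.007,0,0.0005,0],[60,0.005,0,0.0005,0]]';python3 st.py;python3 - <<'E'
from h import *
for n,b in(('top',(250,370,160,260)),('scene',(280,380,180,275))):
    c=shot(n,n+'3');u0,u1,v0,v1=b;cv2.imwrite(f'pics/{n}3z.png',cv2.resize(c['color'][v0:v1,u0:u1],None,fx=6,fy=6,interpolation=cv2.INTER_CUBIC))
E
```

```text
clock: 21.5
eef_pos: [483.8, 30.9, 201.5]
tcp_rot: [-0.188, 0.685, -0.667, 0.224]
wrist_force: [0.2, -0.1, 0.6]
gripper_width: 52.8
t 21.5 j [ 0.059  0.572  2.187  3.489  0.22  -1.9  ] p [483.8  30.9 201.5] tip [585.3  23.4  50.6] z [ 0.558 -0.042 -0.829] x [ 0.009 -0.998  0.056] F [ 0.2 -0.1  0.6] lean 34.0 gw 52.8
```

View pics/scene3z.png

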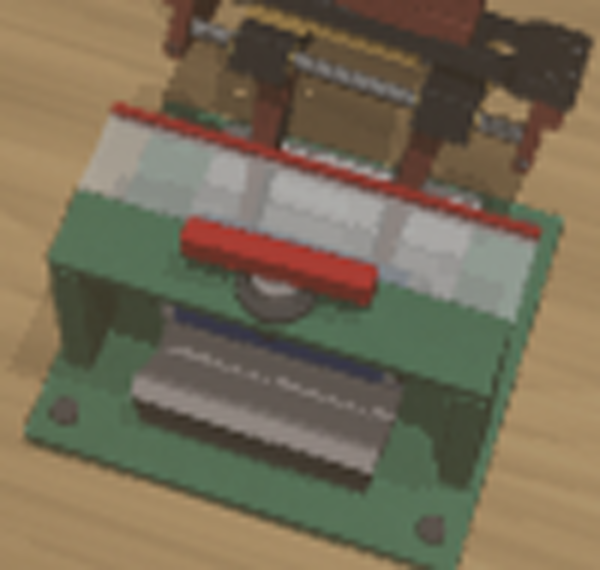

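View pics/top3z.png

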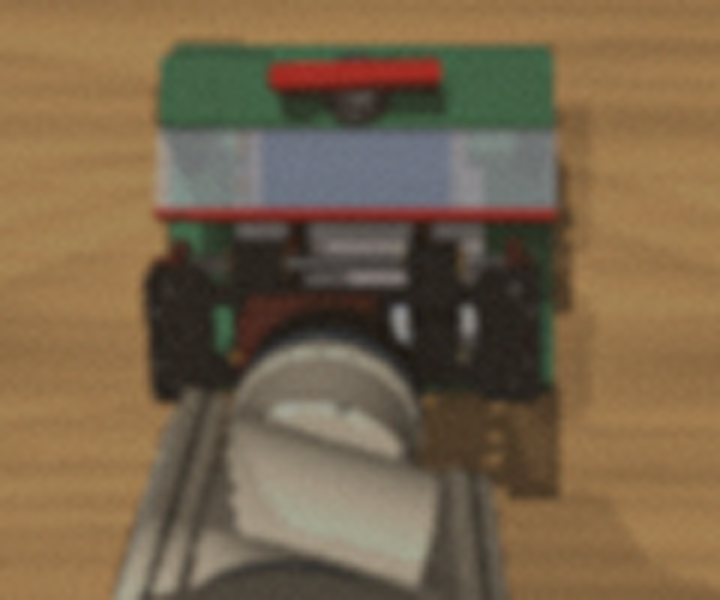

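```bash
python3 -m creep '[[60,0.006,0,0.0005,0],[60,0.004,0,0.0005,0],[60,0.003,0,0.0,0]]';python3 st.py;python3 - <<'E'
from h import *
for n,b in(('scene',(280,380,180,275)),):
    c=shot(n,n+'4');u0,u1,v0,v1=b;cv2.imwrite(f'pics/{n}4z.png',cv2.resize(c['color'][v0:v1,u0:u1],None,fx=6,fy=6,interpolation=cv2.INTER_CUBIC))
E
```

```text
clock: 21.9
eef_pos: [497.1, 30.9, 202.4]
tcp_rot: [-0.188, 0.685, -0.667, 0.224]
wrist_force: [-0.4, -0.2, -0.3]
gripper_width: 52.8
t 21.9 j [ 0.057  0.577  2.159  3.524  0.198 -1.937] p [497.1  30.9 202.4] tip [598.5  23.4  51.5] z [ 0.558 -0.042 -0.829] x [ 0.009 -0.998  0.056] F [-0.4 -0.2 -0.3] lean 34.0 gw 52.8
```

View pics/scene4z.png

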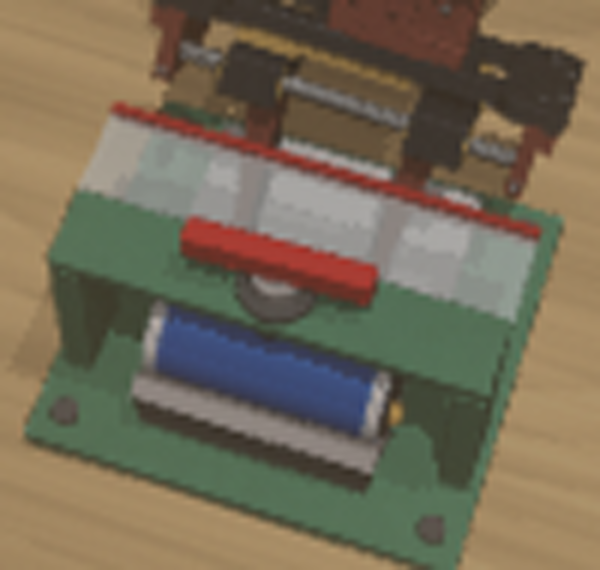

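```bash
python3 -m creep '[[60,-0.02,0,0,0],[60,-0.04,0,0,0],[60,-0.04,0,0,0]]';python3 st.py; python3 - <<'E'
from k import *
for x,z in((385,200),(385,282),(385,330),(420,300),(470,300),(524,282),(560,282),(540,282)):
  print(x,z,[np.round(planar(x,z,np.pi-l),2) for l in (.594,.7,.85,0.3,0)])
E
```

```text
clock: 22.25
eef_pos: [400.9, 31.0, 203.8]
tcp_rot: [-0.192, 0.683, -0.667, 0.228]
wrist_force: [-0.2, -0.4, 0.0]
gripper_width: 52.8
t 22.25 j [ 0.074  0.532  2.36   3.38   0.359 -1.771] p [400.9  31.  203.8] tip [504.   23.5  54. ] z [ 0.567 -0.041 -0.823] x [ 0.007 -0.998  0.055] F [-0.2 -0.4  0. ] lean 34.6 gw 52.8
385 200 [array([ 0.54,  2.39, -0.38]), array([ 0.56,  2.42, -0.54]), array([ 0.61,  2.44, -0.76]), array([0.5 , 2.33, 0.02]), array([0.5 , 2.25, 0.39])]
385 282 [array([ 0.28,  2.38, -0.11]), array([ 0.3 ,  2.4 , -0.26]), array([ 0.33,  2.43, -0.47]), array([0.27, 2.3 , 0.27]), array([0.3 , 2.22, 0.62])]
385 330 [array([0.15, 2.35, 0.05]), array([ 0.15,  2.37, -0.09]), array([ 0.18,  2.41, -0.29]), array([0.16, 2.27, 0.42]), array([0.2 , 2.19, 0.75])]
420 300 [array([ 0.27,  2.3 , -0.02]), array([ 0.28,  2.32, -0.16]), array([ 0.3 ,  2.36, -0.37]), array([0.27, 2.22, 0.35]), array([0.3 , 2.14, 0.7 ])]
470 300 [array([0.33, 2.2 , 0.02]), array([ 0.33,  2.22, -0.11]), array([ 0.35,  2.26, -0.32]), array([0.33, 2.12, 0.39]), array([0.36, 2.04, 0.74])]
524 282 [array([0.42, 2.09, 0.03]), array([ 0.43,  2.12, -0.1 ]), array([ 0.44,  2.15, -0.3 ]), array([0.43, 2.02, 0.4 ]), array([0.46, 1.93, 0.75])]
560 282 [array([0.46, 2.02, 0.07]), array([ 0.46,  2.04, -0.06]), array([ 0.48,  2.07, -0.26]), array([0.47, 1.94, 0.44]), array([0.5 , 1.85, 0.79])]
540 282 [array([0.44, 2.06, 0.05]), array([ 0.44,  2.08, -0.09]), array([ 0.46,  2.12, -0.28]), array([0.45, 1.98, 0.42]), array([0.48, 1.9 , 0.77])]
```

```bash
python3 - <<'E'
from k6 import *
# current
q=np.array([.074,.532,2.36,3.38,.359,-1.771])
p,R=fk6(q);print(p.round(1))
q=walk(q,[(3,0,0,0,.08),(4,0,0,0,.1),(6,0,0,0,.15),(4,-.0,0,.03,.1)])
off=np.array([0,12.,0]) # measured minus model y approx
p,R=fk6(q)
for az in (90,110,130,150,170):
    z=R.apply([0,0,1]);a=np.arctan2(z[1],z[0]);R2=Ro.from_euler('z',np.radians(az)-a)*R;z2=R2.apply([0,0,1])
    t=np.array([644,25.4,147])-off-163*z2
    # go gradually
    q2,ep,er=ik(q,t,R2);q=q2;R=fk6(q)[1];print(az,t.round(0),q.round(2),round(ep,1),round(er,1))
E
```

```text
[401.9  19.2 203.6]
0 p [402.  19. 204.] tip [504.  36.  54.] j [ 0.02  0.53  2.36  2.9   0.36 -1.57] lean 34.6 az 9.6
1 p [402.  19. 204.] tip [489.  75.  54.] j [-0.06  0.54  2.34  2.17  0.41 -1.27] lean 34.6 az 32.5
2 p [402.  19. 204.] tip [413. 122.  54.] j [-0.13  0.56  2.22  1.08  0.7  -1.09] lean 34.6 az 84.1
3 p [402.  19. 324.] tip [372. 118. 174.] j [-0.12  0.31  2.13  0.63  1.07 -0.93] lean 34.6 az 107.0
90 [644. -79. 281.] [-0.23  0.65  1.62  0.66  1.12 -0.7 ] 0.0 0.0
110 [676. -74. 281.] [-0.2   0.72  1.49  0.52  1.32 -0.88] 0.0 0.0
130 [704. -58. 281.] [-0.15  0.77  1.37  0.39  1.48 -1.08] 0.0 0.0
150 [724. -33. 281.] [-0.09  0.82  1.28  0.24  1.6  -1.29] 0.0 0.0
170 [735.  -3. 281.] [-0.02  0.84  1.23  0.09  1.67 -1.53] 0.0 0.0
```

```bash
python3 -m creep '[[60,0,0,0.01,0.08],[60,0,0,0.01,0.08],[60,0,0,0.01,0.1],[60,0,0,0.01,0.1],[60,0,0,0.02,0.12],[60,0,-0.01,0.03,0.12],[60,0,-0.02,0.03,0.13],[60,0,-0.02,0.03,0.13]]';python3 st.py; python3 - <<'E'
from h import *
for n,box in(('top',(285,335,165,185)),('scene',(305,350,212,238))):
    c=dict(np.load(f'pics/{n}0.npz'));H,S,V=cv2.cvtColor(c['color'],cv2.COLOR_BGR2HSV).transpose(2,0,1)
    m=((H<8)|(H>172))&(S>130)&(V>60);u0,u1,v0,v1=box
    k=np.zeros_like(m);k[v0:v1,u0:u1]=m[v0:v1,u0:u1]
    top=k&(V>np.percentile(V[k],50))
    ys,xs=np.nonzero(k);vx,vy,cx,cy=cv2.fitLine(np.c_[xs,ys].astype(np.float32),cv2.DIST_L2,0,.01,.01).ravel()
    A=ray(c,cx-12*vx,cy-12*vy,141);B=ray(c,cx+12*vx,cy+12*vy,141);d=A-B
    if d[1]<0:d=-d
    print(n,ray(c,cx,cy,141).round(1),'ang',np.arctan2(-d[0],d[1]).round(3))
E
```

```text
clock: 23.05
eef_pos: [399.4, 16.5, 284.6]
tcp_rot: [-0.261, 0.83, -0.462, 0.17]
wrist_force: [-0.5, 0.1, -0.0]
gripper_width: 52.6
t 23.05 j [-0.092  0.302  2.338  1.718  0.332 -0.708] p [399.4  16.5 284.6] tip [494.8  66.7 138. ] z [ 0.524  0.276 -0.806] x [ 0.514 -0.857  0.041] F [-0.5  0.1 -0. ] lean 36.3 gw 52.6
top [644.3  23.8 141. ] ang 0.034
scene [644.2  28.2 141. ] ang 0.118
```

```bash
python3 -m creep '[[60,0,-0.02,0.03,0.14],[60,0.02,-0.02,0.03,0.14],[60,0.02,-0.02,0.0,0.15],[60,0.02,-0.02,0.0,0.15],[60,0.03,0,0.0,0.15],[60,0.04,0,0.0,0.15],[60,0.04,0,0,0.12],[60,0.04,0,0,0.1]]';python3 st.py
```

```text
clock: 23.85
eef_pos: [606.4, -49.0, 323.5]
tcp_rot: [-0.32, 0.947, -0.008, 0.024]
wrist_force: [0.0, 0.3, -0.0]
gripper_width: 52.9
t 23.85 j [-0.227  0.541  1.725  0.736  1.112 -0.626] p [606.4 -49.  323.5] tip [615.8  61.2 179. ] z [ 0.051  0.606 -0.794] x [ 0.999 -0.031  0.041] F [ 0.   0.3 -0. ] lean 37.4 gw 52.9
```

```bash
python3 -m creep '[[45,0.019,-0.016,0,0.05],[45,0.017,-0.014,0,0.03],[45,0,0,0,0]]' 30;python3 st.py; python3 - <<'E'
from h import *
for n,b in(('top',(250,370,140,240)),('scene',(270,390,170,270))):
    c=shot(n,n+'5');u0,u1,v0,v1=b;cv2.imwrite(f'pics/{n}5z.png',cv2.resize(c['color'][v0:v1,u0:u1],None,fx=5,fy=5,interpolation=cv2.INTER_CUBIC))
E
```

```text
clock: 24.15
eef_pos: [648.3, -79.6, 322.6]
tcp_rot: [-0.32, 0.947, 0.034, 0.011]
wrist_force: [1.0, -0.3, 0.8]
gripper_width: 39.6
t 24.15 j [-0.256  0.61   1.596  0.677  1.216 -0.661] p [648.3 -79.6 322.6] tip [648.2  31.  178. ] z [-0.     0.607 -0.795] x [0.997 0.057 0.043] F [ 1.  -0.3  0.8] lean 37.4 gw 39.6
```

View pics/top5z.png

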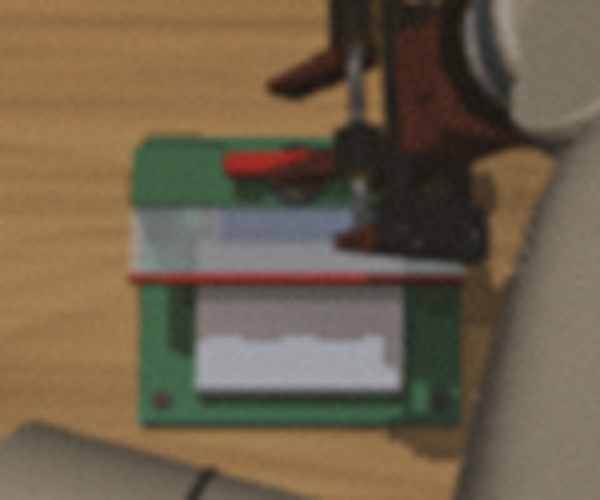

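View pics/scene5z.png

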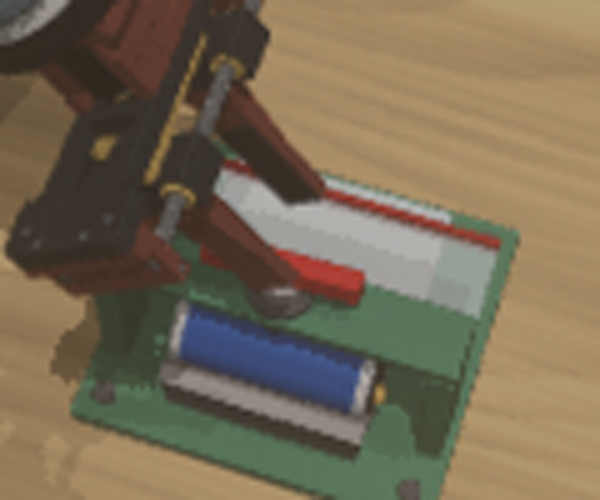

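```bash
python3 - <<'E'
from h import *
c=dict(np.load('pics/top5.npz'));s=dict(np.load('pics/scene5.npz'))
for X in((622,30,178),(675,33,178),(644,65,148),(644,-15,148)):
    u,v=proj(c,X);a,b=proj(s,X);print(X,'top',round((u-250)*5),round((v-140)*5),'scene',round((a-270)*5),round((b-170)*5))
E
```

```text
(622, 30, 178) top 281 181 scene 302 188
(675, 33, 178) top 277 87 scene 270 285
(644, 65, 148) top 220 156 scene 356 280
(644, -15, 148) top 364 158 scene 197 229
```

```bash
python3 - <<'E'
import cv2,numpy as np
c=cv2.imread('pics/top5.png')[150:200,285:350]
c=np.clip(255*(c/255.)**.5,0,255).astype(np.uint8)
cv2.imwrite('pics/t5b.png',cv2.resize(c,None,fx=12,fy=12,interpolation=cv2.INTER_CUBIC))
E
```

```text
(no output)
```

View pics/t5b.png

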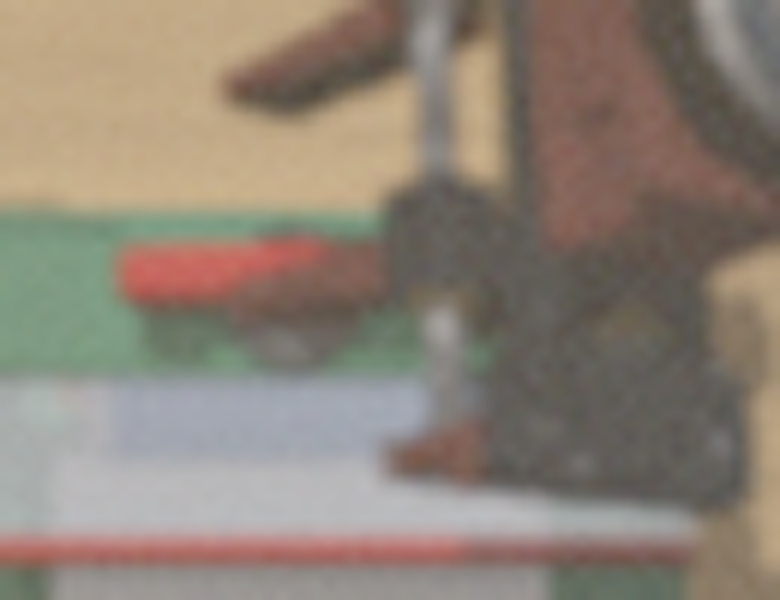

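```bash
python3 -m creep '[[45,-0.002,0,-0.015,0],[45,-0.001,0,-0.015,0],[45,0,0,-0.008,0]]' 30;python3 st.py
```

```text
clock: 24.55
eef_pos: [640.1, -76.8, 282.3]
tcp_rot: [-0.321, 0.946, 0.033, 0.01]
wrist_force: [0.3, -0.3, -0.3]
gripper_width: 39.7
t 24.55 j [-0.255  0.654  1.63   0.697  1.158 -0.711] p [640.1 -76.8 282.3] tip [639.6  33.9 137.8] z [-0.003  0.608 -0.794] x [0.998 0.056 0.039] F [ 0.3 -0.3 -0.3] lean 37.5 gw 39.7
```

```bash
python3 -m creep '[[45,0.004,-0.003,0,0],[20,0,0,0,0],[0,0,0,0,0],[0,0,0,0,0],[0,0,0,0,0]]' 25;python3 st.py; python3 - <<'E'
from h import *
for n,b in(('top',(250,370,140,240)),('scene',(270,390,170,270))):
    c=shot(n,n+'6');u0,u1,v0,v1=b;cv2.imwrite(f'pics/{n}6z.png',cv2.resize(c['color'][v0:v1,u0:u1],None,fx=6,fy=6,interpolation=cv2.INTER_CUBIC))
E
```

```text
clock: 25.05
eef_pos: [643.6, -79.4, 280.5]
tcp_rot: [-0.322, 0.946, 0.032, 0.008]
wrist_force: [-0.0, 4.2, -6.2]
gripper_width: 11.4
t 25.05 j [-0.257  0.662  1.62   0.695  1.163 -0.709] p [643.6 -79.4 280.5] tip [642.7  31.4 136.1] z [-0.005  0.609 -0.793] x [0.998 0.056 0.037] F [-0.   4.2 -6.2] lean 37.5 gw 11.4
```

View pics/scene6z.png

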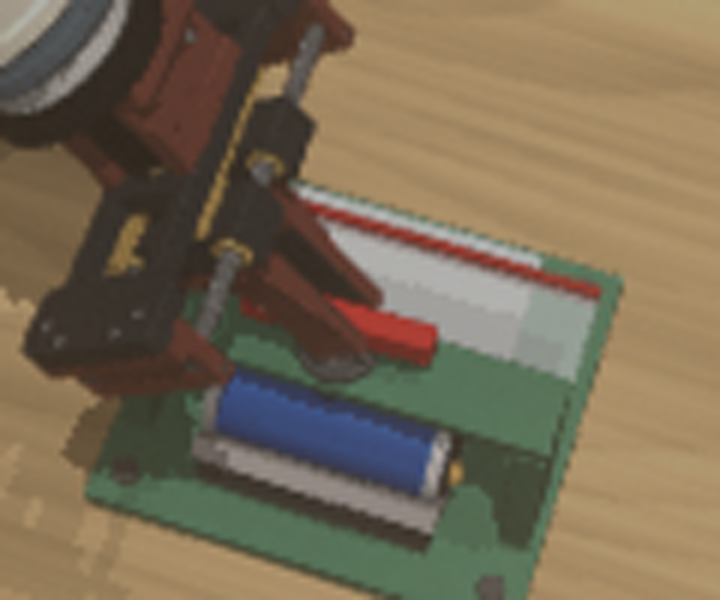

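```bash
python3 -m creep '[[0,0.0105,0.0005,0,0.1],[0,0.0104,0.0016,0,0.1],[0,0.0101,0.0026,0,0.1],[0,0.0098,0.0036,0,0.1]]' 30;python3 st.py
```

```text
clock: 25.55
eef_pos: [685.3, -70.6, 280.4]
tcp_rot: [-0.317, 0.92, 0.223, -0.057]
wrist_force: [2.6, 4.7, -2.9]
gripper_width: 12.0
t 25.55 j [-0.212  0.744  1.448  0.525  1.399 -0.9  ] p [685.3 -70.6 280.4] tip [640.5  30.9 136.1] z [-0.246  0.558 -0.793] x [0.894 0.447 0.037] F [ 2.6  4.7 -2.9] lean 37.5 gw 12.0
```

```bash
python3 -m creep '[[0,0.0094,0.0047,0,0.1],[0,0.0089,0.0056,0,0.1],[0,0.0083,0.0064,0,0.1],[0,0.0076,0.0072,0,0.1]]';python3 st.py
```

```text
clock: 25.95
eef_pos: [720.8, -45.4, 280.2]
tcp_rot: [-0.299, 0.854, 0.408, -0.122]
wrist_force: [0.0, 3.0, -2.0]
gripper_width: 11.5
t 25.95 j [-0.14   0.815  1.3    0.352  1.593 -1.126] p [720.8 -45.4 280.2] tip [638.6  29.6 136.1] z [-0.452  0.412 -0.791] x [0.638 0.769 0.036] F [ 0.  3. -2.] lean 37.7 gw 11.5
```

```bash
python3 -m creep '[[0,0.0067,0.0081,0,0.1],[0,0.0058,0.0087,0,0.1],[0,0.0049,0.0093,0,0.1],[0,0.004,0.0097,0,0.1]]';python3 st.py
```

```text
clock: 26.35
eef_pos: [743.2, -7.9, 280.0]
tcp_rot: [-0.268, 0.752, 0.574, -0.182]
wrist_force: [-0.8, 2.6, -3.0]
gripper_width: 11.6
t 26.35 j [-0.055  0.862  1.202  0.165  1.717 -1.39 ] p [743.2  -7.9 280. ] tip [637.4  27.5 136.2] z [-0.581  0.195 -0.79 ] x [0.274 0.961 0.035] F [-0.8  2.6 -3. ] lean 37.8 gw 11.6
```

```bash
python3 -m creep '[[0,0.0016,0.005,0,0.05],[0,0.0013,0.0051,0,0.05]]';python3 st.py;python3 -m creep '[[0,0.001,0.004,0,0.04]]';python3 st.py;python3 -m creep '[[0,0.0006,0.003,0,0.03]]';python3 st.py
```

```text
clock: 26.55
eef_pos: [746.3, 3.2, 279.9]
tcp_rot: [-0.258, 0.72, 0.613, -0.196]
wrist_force: [-0.1, 0.7, -0.0]
gripper_width: 11.9
t 26.55 j [-0.031  0.869  1.187  0.113  1.736 -1.461] p [746.3   3.2 279.9] tip [637.2  26.9 136.2] z [-0.599  0.13  -0.79 ] x [0.17  0.985 0.033] F [-0.1  0.7 -0. ] lean 37.8 gw 11.9
clock: 26.65
eef_pos: [747.2, 7.6, 279.9]
tcp_rot: [-0.254, 0.707, 0.628, -0.202]
wrist_force: [-0.7, 1.2, -1.1]
gripper_width: 11.7
t 26.65 j [-0.021  0.872  1.183  0.093  1.742 -1.489] p [747.2   7.6 279.9] tip [637.2  26.7 136.1] z [-0.605  0.105 -0.79 ] x [0.129 0.991 0.033] F [-0.7  1.2 -1.1] lean 37.8 gw 11.7
clock: 26.75
eef_pos: [747.8, 11.0, 279.9]
tcp_rot: [-0.25, 0.697, 0.639, -0.206]
wrist_force: [-0.5, 0.3, -0.3]
gripper_width: 12.3
t 26.75 j [-0.014  0.873  1.18   0.078  1.745 -1.511] p [747.8  11.  279.9] tip [637.2  26.5 136.2] z [-0.608  0.085 -0.789] x [0.098 0.995 0.032] F [-0.5  0.3 -0.3] lean 37.9 gw 12.3
```

```bash
python3 -m creep '[[0,0.0004,0.004,0,0.04]]' 40;python3 st.py;python3 -c "
from h import *;print(manip.get_obs()['ft_torque'])";python3 -m creep '[[0,0.0004,0.004,0,0.04]]';python3 st.py;python3 - <<'E'
from h import *
print(manip.get_obs()['ft_torque'])
for n,b in(('top',(250,370,140,240)),('scene',(270,390,170,270))):
    c=shot(n,n+'7');u0,u1,v0,v1=b;cv2.imwrite(f'pics/{n}7z.png',cv2.resize(c['color'][v0:v1,u0:u1],None,fx=6,fy=6,interpolation=cv2.INTER_CUBIC))
E
```

```text
clock: 26.85
eef_pos: [748.2, 15.1, 279.9]
tcp_rot: [-0.246, 0.684, 0.653, -0.211]
wrist_force: [0.4, 1.9, -1.1]
gripper_width: 12.6
t 26.85 j [-0.006  0.874  1.177  0.059  1.748 -1.54 ] p [748.2  15.1 279.9] tip [637.1  26.3 136.2] z [-0.611  0.061 -0.79 ] x [0.057 0.998 0.033] F [ 0.4  1.9 -1.1] lean 37.9 gw 12.6
[ 0.24770127 -0.35097131 -1.39407358]
clock: 26.95
eef_pos: [748.8, 19.4, 279.9]
tcp_rot: [-0.242, 0.67, 0.668, -0.216]
wrist_force: [0.8, 1.4, -1.6]
gripper_width: 13.4
t 26.95 j [ 0.003  0.876  1.175  0.039  1.751 -1.57 ] p [748.8  19.4 279.9] tip [637.3  26.  136.1] z [-0.612  0.036 -0.79 ] x [0.015 0.999 0.034] F [ 0.8  1.4 -1.6] lean 37.8 gw 13.4
[ 0.36965935 -0.46029695 -1.48786081]
```

View pics/scene7z.png

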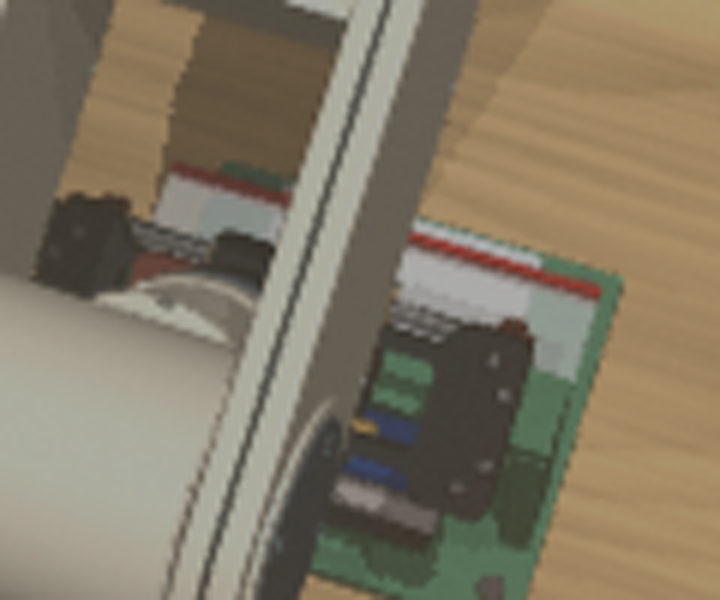

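View pics/top7z.png

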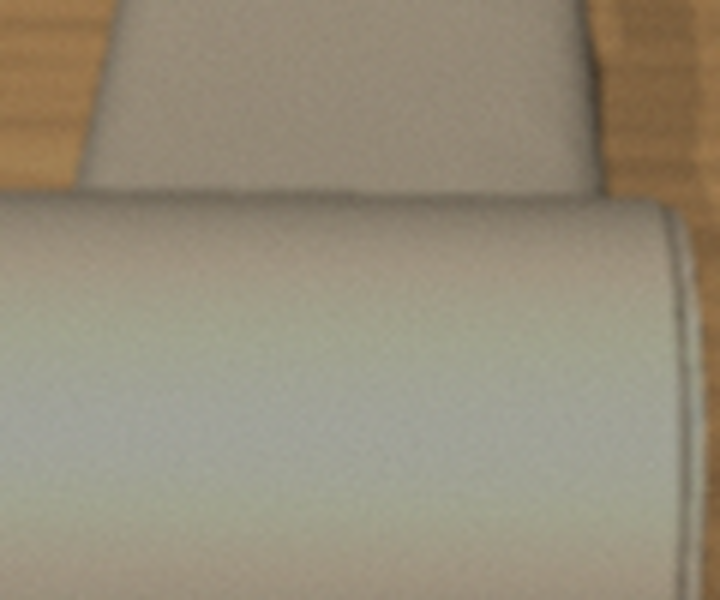

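```bash
python3 -m creep '[[45,0,0,0,0],[45,0,0,0,0],[45,0,0,0,0],[45,0,0,0,0]]';python3 st.py;python3 -m creep '[[45,0,0,0.015,0],[45,0,0,0.03,0],[45,0,0,0.04,0],[45,0,0,0.05,0],[45,0,0,0.05,0]]';python3 st.py
```

```text
clock: 27.45
eef_pos: [748.6, 18.9, 280.3]
tcp_rot: [-0.241, 0.67, 0.668, -0.216]
wrist_force: [-0.2, 0.3, 0.3]
gripper_width: 38.6
t 27.45 j [ 0.003  0.875  1.175  0.037  1.751 -1.571] p [748.6  18.9 280.3] tip [637.1  25.2 136.6] z [-0.613  0.034 -0.79 ] x [0.013 0.999 0.033] F [-0.2  0.3  0.3] lean 37.8 gw 38.6
clock: 27.95
eef_pos: [746.0, 18.2, 465.1]
tcp_rot: [-0.246, 0.668, 0.666, -0.222]
wrist_force: [0.9, -1.0, -0.1]
gripper_width: 39.8
t 27.95 j [ 2.000e-03  7.100e-01  1.067e+00  4.000e-02  2.040e+00 -1.560e+00] p [746.   18.2 465.1] tip [632.4  24.4 323.1] z [-0.624  0.034 -0.78 ] x [0.014 0.999 0.032] F [ 0.9 -1.  -0.1] lean 38.7 gw 39.8
```

Now move the arm aside to the left so that the station can be seen.

```bash
python3 -m creep '[[45,-0.02,0.045,0.01,0],[45,-0.02,0.045,0.01,0],[45,-0.02,0.045,0.01,0],[45,-0.02,0.045,0.01,0],[45,-0.02,0.045,0.01,0],[45,-0.02,0.045,0.01,0],[45,-0.02,0.045,0,0],[45,-0.02,0.045,0,0]]' >/dev/null;python3 st.py; python3 - <<'E'
from h import *
for n,b in(('top',(250,370,140,240)),('scene',(270,390,180,280))):
    c=shot(n,n+'8');u0,u1,v0,v1=b;cv2.imwrite(f'pics/{n}8z.png',cv2.resize(c['color'][v0:v1,u0:u1],None,fx=6,fy=6,interpolation=cv2.INTER_CUBIC))
E
```

```text
t 28.75 j [ 0.491  0.534  1.181  0.358  1.974 -1.022] p [583.5 371.8 548.9] tip [473.7 379.6 404. ] z [-0.604  0.043 -0.796] x [0.023 0.999 0.037] F [-0.9  0.7 -0. ] lean 37.2 gw 39.6
```

View pics/scene8.png

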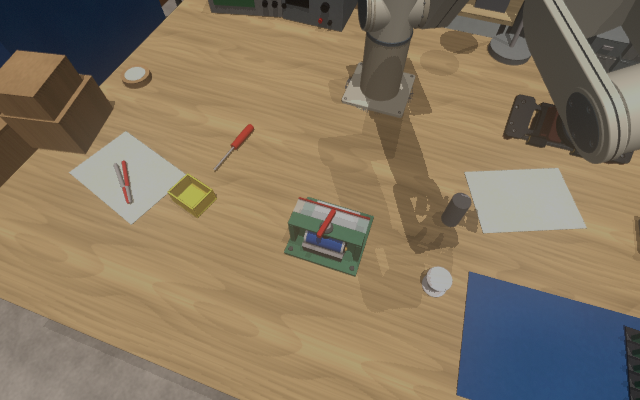

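View pics/top8.png

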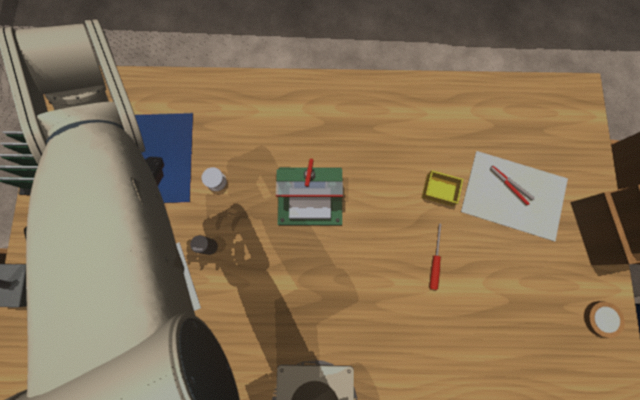

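The scene view shows the bar at (326,224) now pointing along the rolling direction. The can is in the vee at (325,243), and the bystanders are where they were. I'll measure the bar angle and compare the bystanders with the first pictures.

```bash
python3 - <<'E'
from h import *
for n,box in(('top',(298,322,155,190)),('scene',(310,345,205,240))):
    c=dict(np.load(f'pics/{n}8.npz'));g=c['color'].astype(int);H,S,V=cv2.cvtColor(c['color'],cv2.COLOR_BGR2HSV).transpose(2,0,1)
    m=((H<8)|(H>172))&(S>130)&(V>60);u0,u1,v0,v1=box;k=np.zeros(m.shape,np.uint8);k[v0:v1,u0:u1]=m[v0:v1,u0:u1]
    if n=='top':k[193:]=0
    _,l,s,_=cv2.connectedComponentsWithStats(k);i=1+s[1:,4].argmax();print(s[i])
    ys,xs=np.nonzero(l==i);vx,vy,cx,cy=cv2.fitLine(np.c_[xs,ys].astype(np.float32),cv2.DIST_L2,0,.01,.01).ravel()
    A=ray(c,cx-10*vx,cy-10*vy,143);B=ray(c,cx+10*vx,cy+10*vy,143);d=A-B
    if d[0]>0:d=-d
    print(n,ray(c,cx,cy,143).round(1),'bar angle',np.arctan2(-d[0],d[1]).round(3))
a,b=np.load('pics/scene0.npz'),np.load('pics/scene8.npz');A,B=cv2.imread('pics/scene0.png').astype(int),cv2.imread('pics/scene8.png').astype(int)
for nm,(u,v) in dict(spool=(437,280),driver=(235,147),bin=(192,195),spare=(457,209)).items():
    t=A[v-22:v+22,u-26:u+26].astype(np.uint8);W=B[v-30:v+30,u-34:u+34].astype(np.uint8)
    r=cv2.matchTemplate(W,t,cv2.TM_CCOEFF_NORMED);print(nm,np.array(cv2.minMaxLoc(r)[3])-8,r.max().round(3))
E
```

```text
[305 159   8  27 113]
top [642.7  24.3 143. ] bar angle 1.42
[317 205  28  33 200]
scene [639.5  28.2 143. ] bar angle 1.425
spool [0 0] 0.966
driver [0 0] 0.999
bin [0 0] 1.0
spare [0 0] 0.854
```

View pics/scene8z.png

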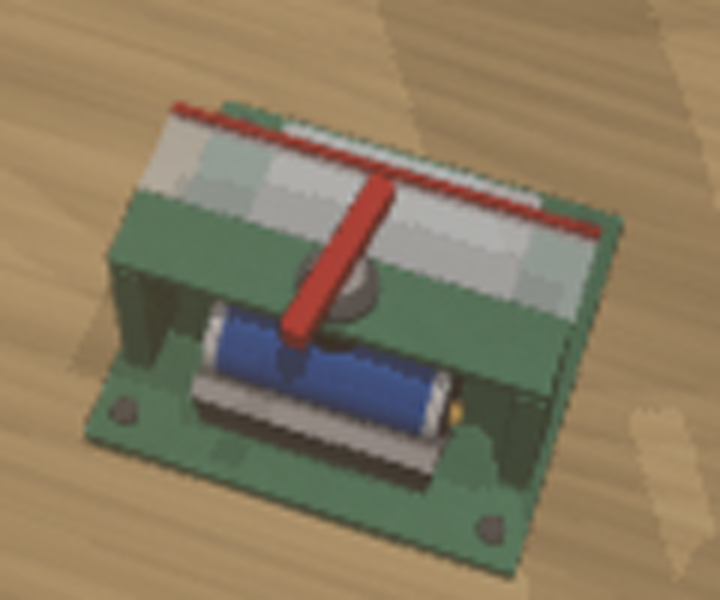

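The bar is at 1.42 rad in the world frame. Less the station's yaw of about 0.017, the clamp is at about 1.40, which is its stop. The can is seated, the bystanders have not moved and the arm is clear, so I'm handing in.

```bash
python3 -c "
from cell import workorder,manip
print(workorder.close_job());print(manip.get_obs()['clock'])"
```

```text
the job is handed in; nothing more can be done
None
the job is handed in; nothing more can be done
```

The can is in the vee and clamped, and I handed the job in at about 28.9 s; no verdict was reported.

**What I did**
- **Lean:** The moves only turn the tool about the vertical. I got the lean by pulling the arm past its full reach, then turned the wrist over to get the leaning fingers down to the ramp. At the push the lean was 34°.
- **Push:** I rolled the can up the ramp with both fingers at or below its half height, under the guard and over the lip. It dropped into the vee by itself and I drew the fingers back.
- **Clamp:** I gripped the tee bar and turned it anticlockwise until it would turn no further. There the moment at the wrist rose to about 1.5 N m and the jaws began to spread. Then I let go and moved the arm away.

**Last checks**
- **Bar angle:** Both cameras put the bar at 1.42 rad, which is about 1.40 in station axes, the clamp's end stop.
- **Can:** It lies in the vee under the bridge. I judged this from the picture and did not measure its height.
- **Pad:** It is hidden under the bridge, so I inferred the pressing from the bar angle.
- **Bystanders:** None of the four moved in the picture comparison. The match was weaker for the grey can (0.85) and the spool (0.97), probably because of the arm's shadow.
- **Forces:** The wrist force stayed below about 12 N at every reading I took.

**What disagreed**
- **Position:** The two cameras differed by 3 to 4 mm in y on the bar's position.
- **First bar angle:** Before turning, they read 0.03 and 0.12 rad.
- **Joint limit:** While the arm was stretched out, joint 3 read 0.085 to 0.087 against a stated lower limit of 0.09. I took that as rounding of the stated value.

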